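# Gauge and grade flat peaches in the packing room

### The job

Size-check the two or three flat peaches lying on the bench with the bench caliper, one at a time from the least ripe to the ripest (green, then yellow, then the red one if there is one): lay the peach flat between the jaws, let go of it, and by its orange handle slide the jaw gently shut until the sprung pad gives about halfway, holding it there still for a second. Put peaches that measure over 54 mm in the black crate and smaller ones in the green crate. Finish with the caliper empty and its jaws slid fully shut, and leave the raspberry punnet, the spray bottle and any label roll where they are.

Things in the scene. Friction and masses are not known exactly. Their poses are not given: they have to be found in the camera images.
- caliper: bench sizing caliper, fixed: bed plate 150 (x) by 180 mm (y), its top, where a peach is laid, 8 mm above the origin. Jaws open and shut along its y. In its frame: fixed jaw's face at y = -50 mm; jaw faces span x = -30 to 30 mm, up to z = 45 mm; lay the peach at x = 0. Beam along y at x = -91 to -69 mm, 20 mm high, with the sliding carriage (x = -98 to -62 mm)
- fixed_jaw: the fixed steel jaw, facing +y of the caliper; this body's origin and axes coincide with the caliper's
- jaw (a joint): the sliding jaw's travel in m: 0 = fully shut, 0.095 = fully open; moving it towards the caliper's +y opens it. With the pad not pressed in, this is the free gap between the jaw faces. It is stiff (about 6 N) and stays where left
- handle (a point): middle of the top of the upright orange handle on the sliding jaw's blue carriage: 14 mm thick along the caliper's y, 26 mm along its x, free for 62 mm below this point, which is 98 mm above the bench; pinch it from above across its thickness. At travel q it is at x = -80 mm, y = -20 mm + q in the caliper's frame
- pad_plate: the steel face plate of the spring-loaded pad, 60 by 8 by 33 mm; at jaw and pad = 0 its origin and axes coincide with the caliper's, and it moves along y by jaw + pad
- pad (a joint): how far the sliding jaw's spring-loaded steel pad (on two red pins) is pushed back into the jaw, in m: 0 = free, 0.012 = bottomed; 0.4 N per mm. The size of a gripped peach is joint jaw + joint pad
- black_crate: fixed black plastic crate, for large peaches: 240 mm (its x) by 170 mm (its y), 60 mm high, walls and floor 4 to 5 mm. Origin under its centre
- green_crate: fixed green plastic crate, for small peaches, same size as the black one. Origin under its centre
- green_a: firm flat (disc-shaped) peach of the green lot, 36 mm tall, round from above, short stem stub on top; either small (about 48 mm across) or large (about 60 mm): the caliper tells. 60 to 140 g. Origin: centre of its flat underside, z up. Only one of the lot's two entries can be present; the other is None
- green_b: firm flat (disc-shaped) peach of the green lot, 36 mm tall, round from above, short stem stub on top; either small (about 48 mm across) or large (about 60 mm): the caliper tells. 60 to 140 g. Origin: centre of its flat underside, z up. Only one of the lot's two entries can be present; the other is None
- yellow_a: firm flat (disc-shaped) peach of the yellow lot, 36 mm tall, round from above, short stem stub on top; either small (about 48 mm across) or large (about 60 mm): the caliper tells. 60 to 140 g. Origin: centre of its flat underside, z up. Only one of the lot's two entries can be present; the other is None
- yellow_b: firm flat (disc-shaped) peach of the yellow lot, 36 mm tall, round from above, short stem stub on top; either small (about 48 mm across) or large (about 60 mm): the caliper tells. 60 to 140 g. Origin: centre of its flat underside, z up. Only one of the lot's two entries can be present; the other is None
- red_a: firm flat (disc-shaped) peach of the red lot, 36 mm tall, round from above, short stem stub on top; either small (about 48 mm across) or large (about 60 mm): the caliper tells. 60 to 140 g. Origin: centre of its flat underside, z up. Only one of the lot's two entries can be present; the other is None
- red_b: firm flat (disc-shaped) peach of the red lot, 36 mm tall, round from above, short stem stub on top; either small (about 48 mm across) or large (about 60 mm): the caliper tells. 60 to 140 g. Origin: centre of its flat underside, z up. Only one of the lot's two entries can be present; the other is None
- punnet: bystander: clear punnet of raspberries, 125 by 95 by 45 mm, origin under its centre
- roll: bystander, not always there: roll of white labels lying flat, 68 mm diameter, 30 mm tall, origin under its centre
- spray: bystander: white spray bottle, 64 mm diameter, 170 mm tall, origin under its centre
Not all that is in view belongs to the job. What is shaped like the green_a but purple is not meant.

How it is judged:
By the outcome, as a careful person would: the job done as asked, in the order asked, and still so for the second after the job is handed in, with the robot touching nothing.
Of green_a, green_b only 1 to 1 are there at a start; the rules pass over those that are not, and their reading is None.
Of yellow_a, yellow_b only 1 to 1 are there at a start; the rules pass over those that are not, and their reading is None.
Of red_a, red_b, roll only 1 to 1 are there at a start; the rules pass over those that are not, and their reading is None.
At some moment in a run one of green_a, green_b, yellow_a, yellow_b, red_a, red_b may be knocked a few centimetres aside while the robot is not near it.
Once in a run the grip may slacken for a moment while it holds something.
It also fails if it takes over 210 s, if anything falls off the work surface, if the arm or the gripper's body presses on something with over 40 N, if the wrist force passes 120 N, or if a joint passes its speed limit or range.

### The arm

A 6-joint arm with a two-finger parallel gripper is mounted at the origin on the work surface. World frame = base frame: x ahead of the robot, y to its left, z up, the work surface at z = 0. Lengths are in mm, angles in degrees, forces in N, time in s.
With the tool pointing down it reaches from about 350 to 850 mm from the base axis. Payload 8.1 kg.
Tool frame: the origin (TCP) lies on the centre line of the jaws, within the pads' length; the fingertips stand 14 mm ahead of it and the grasp point (between the pads) lies 5 mm behind it; z points along the fingers, y is the line along which they close (so a half turn about z gives the same grasp; the last joint's range is limited). The gripper opens to 85 mm and grips with 20 to 120 N. Pads are 22 mm wide; open, the fingers measure 114 mm over their backs; the gripper's body (76 mm by 85 mm) begins 54 mm behind the grasp point. The pads swing forward as they close: fully open they stand 13 mm farther back than shut.
Start: joints at [66.096, 7.471, 85.268, -0, 87.261, -4.893], TCP at [195.426, 567.287, 245.292] pointing down, gripper open.
Joint ranges: [-169.43, 169.43], [-51.17, 129.36], [1.28, 143.12], [-76.62, 256.62], [0, 156.53], [-152.29, 152.29]. Speed limits (degrees/s): [136.94, 136.94, 159.86, 180, 180, 180].

### API

Orientations are given as [roll, pitch, yaw] about the fixed x, y, z axes, in that order (R = Rz(yaw) Ry(pitch) Rx(roll)).
In Python, from bench import sense, snapshot, camera_info, hand_in gives the robot as it stands. The module is installed in compiled form; this text tells all that it offers.
- The arm moves only by the tool apply_moves, never from a script. Its argument "deltas" is a list of rows, each a list of 7 numbers: the shift along the tool's x, y, z scaled (see below), then the turn, a rotation vector about the tool's x, y, z scaled (see below), then the opening, from 0 (shut) to 1 (fully open). In form: [[dx, dy, dz, ax, ay, az, claw], ...]. A call has 1 to 8 rows; each row shifts and turns the commanded pose from where the row before left it, along the tool's axes as they then stand; what a row does not reach is not made up. The controller multiplies each number of a shift by 0.03 m and each number of a turn by 0.08 rad. A row lasts 1/8 s, in which the tool goes at most 62.5 mm and 10.7 degrees, less where a joint would pass 70% of its speed; a pose out of reach is approached as far as the arm can. A call with a number of a shift or a turn outside -1 to 1 is refused whole. A call with a gripper value outside its range is refused whole. The fingers move at their own pace and stop on an object; "grip_force" is the grip in N (left out, the last holds). Time passes only in rows, so rows that do not move let the fingers close. It gives the time, the measured TCP pose, the force, the opening and the grip force at its end, in the units of the state.
- sense(): the state, without advancing time (a new reading comes with each control period).
- snapshot(name): name is "scene" or "top" or "wrist"; returns the picture (420x560x3 uint8, red, green, blue); there is no depth.
- camera_info(name): a dict with "vertical_fov" (degrees; the focal length in pixels is half the picture's height over the tangent of half this angle, whatever the lens; pixels are square), "cx", "cy" (the principal point, pixels), "origin" and "rotation" of the camera in the world; the wrist camera has in their place "tool_from_camera" (4x4, takes a point from camera to tool coordinates, whose origin is the TCP and whose axes are the flange's). Camera axes: x right, y up, looking along -z (the intrinsics and any distortion apply to the point x, -y, -z); pixel columns grow to the right and rows downward; lengths in mm; the calibration is good to about 2 mm. A picture is of the moment at which its call begins: read the wrist's pose just before it. camera_info takes no time and is no camera call.
- hand_in(): hands the job in; it is judged then, once.
The state is a dict: "time": time; "joint_pos": joint angles; "qd": joint speeds; "joint_efforts": joint torques, N m; "tool_pos": TCP position; "tcp_rot": TCP orientation; "ft_force": force on the tool from outside, world axes, zero at the start; "wrist_torque": the same for the moment, N m; "finger_gap": finger opening in mm; "grip_force": force on a finger pad.
Only numpy, scipy, OpenCV 4.12 (cv2) and the standard library are available. Lean on these libraries where they do the work, as an engineer would, in place of code of your own. Each camera call takes 0.05 s, during which the arm holds its last target. There are 200 camera calls.

## Working session

There is one attempt and no reset: what is moved stays moved. The work goes in short steps, Python scripts to look and compute and a tool call to move; the robot and the scene stay as the last step left them, time stands still between calls to the robot, and variables do not carry over. Pictures are saved under pics/ and viewed, at most 14 in all, crops included, and the job is handed in when it is done.

Besides the shell and the picture viewer there is one more tool, called after ">>>" by a JSON object that holds its "op" and its "data". apply_moves: Moves the arm, as the interface text tells. Its arguments: {"type":"object","properties":{"deltas":{"type":"array"},"grip_force":{"type":"number"}},"required":["deltas"]}

```bash
mkdir -p pics; cat > h.py <<'E'
import numpy as np, cv2
from bench import sense, snapshot, camera_info, hand_in
def snap(n,f):
    s=sense(); im=snapshot(n); cv2.imwrite('pics/'+f,im[:,:,::-1]); return s,im
E
python3 - <<'E'
from h import *
for n in('top','scene'):
    snap(n,n+'0.png'); print(camera_info(n))
print(camera_info('wrist')); print(sense())
a=cv2.imread('pics/top0.png')
E
```

```text
{'vertical_fov': 49.85409740383602, 'cx': 278.31163120568067, 'cy': 212.84533898305511, 'origin': array([ 526.77923045,   -4.33050518, 1023.92680305]), 'rotation': array([  4.19482681,   0.63185377, -91.42195803])}
{'vertical_fov': 43.15104566774627, 'cx': 288.32760799883374, 'cy': 211.77456216757372, 'origin': array([1347.84311958,  -64.99864069, 1057.20986861]), 'rotation': array([39.12316309,  0.8873114 , 83.1234554 ])}
{'vertical_fov': 61.51513378598953, 'cx': 284.7112892604748, 'cy': 211.4252574063418, 'tool_from_camera': array([[ 2.85151147e-04,  9.61708432e-01,  2.74074462e-01,
         6.90861448e+01],
       [ 9.99999953e-01, -2.44525304e-04, -1.82392359e-04,
        -3.89884339e-01],
       [-1.08390128e-04,  2.74074501e-01, -9.61708457e-01,
        -1.28076453e+02],
       [ 0.00000000e+00,  0.00000000e+00,  0.00000000e+00,
         1.00000000e+00]])}
{'time': 0.1, 'joint_pos': array([ 6.60959604e+01,  7.51235089e+00,  8.53235850e+01, -5.60195380e-04,
        8.72618102e+01, -4.89307566e+00]), 'qd': array([-0.02511123, -0.00804376, -0.20932155,  0.00249557,  0.10732464,
       -0.0404993 ]), 'joint_efforts': array([ 1.48415325e-03, -5.70947599e+01, -5.01944911e+01, -9.27967676e-05,
        8.01156799e-03,  2.17399116e-05]), 'tool_pos': array([195.23739255, 566.84138487, 244.32772165]), 'tcp_rot': array([-1.79902562e+02, -7.77992115e-03,  1.60989057e+02]), 'ft_force': array([-0.64937451,  0.65761702,  0.57648608]), 'wrist_torque': array([ 0.04955377, -0.03301065, -0.00557372]), 'grip_force': 0.0, 'finger_gap': 85.22323013518587}
```

View pics/top0.png

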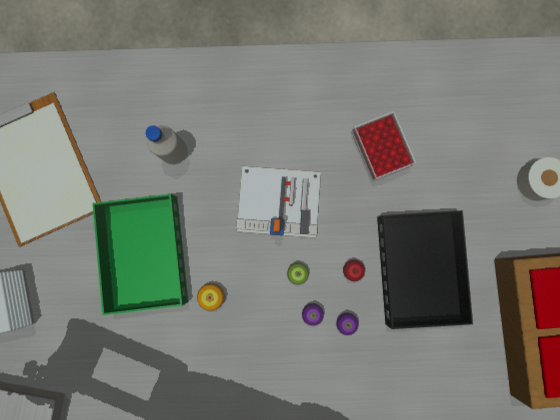

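View pics/scene0.png

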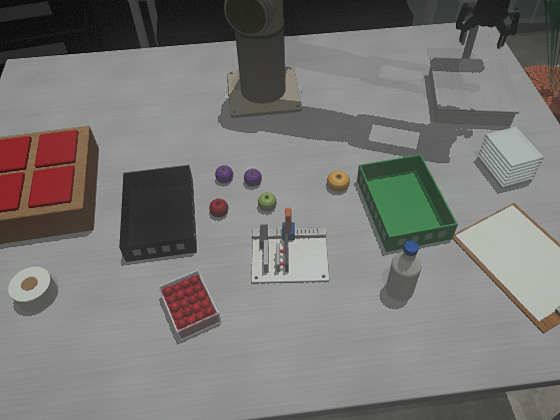

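```bash
cat >> h.py <<'E'
from scipy.spatial.transform import Rotation as R
def cam(n,s=None):
    c=camera_info(n); f=210/np.tan(np.radians(c['vertical_fov']/2))
    if n=='wrist':
        T=c['tool_from_camera']; Rt=R.from_euler('xyz',s['tcp_rot'],degrees=True).as_matrix()
        return f,c['cx'],c['cy'],s['tool_pos']+Rt@T[:3,3],Rt@T[:3,:3]
    return f,c['cx'],c['cy'],np.array(c['origin']),R.from_euler('xyz',c['rotation'],degrees=True).as_matrix()
def ray(C,u,v,z):
    f,cx,cy,o,M=C; d=M@np.array([(u-cx)/f,-(v-cy)/f,-1]); return o+d*(z-o[2])/d[2]
def proj(C,p):
    f,cx,cy,o,M=C; q=M.T@(np.array(p)-o); return cx+f*q[0]/-q[2],cy-f*q[1]/-q[2]
def blobs(im,name,C,z,box=None,amin=40,show=True):
    h=cv2.cvtColor(im,cv2.COLOR_RGB2HSV); H,S,V=[h[...,i].astype(int) for i in range(3)]
    m={'green':(H>30)&(H<48)&(S>90)&(V>50),'yellow':(H>14)&(H<28)&(S>130)&(V>90),'red':((H<6)|(H>172))&(S>120)&(V>50),'orange':(H>5)&(H<14)&(S>150)&(V>100)}[name].astype(np.uint8)
    n,l,st,ce=cv2.connectedComponentsWithStats(m); out=[]
    for i in range(1,n):
        if st[i,4]<amin: continue
        x,y,w,hh,a=st[i]; u,v=x+w/2-.5,y+hh/2-.5
        out.append((np.round([u,v,w,hh,a],1),ray(C,u,v,z).round(1)))
    return out
E
python3 - <<'E'
from h import *
a=cv2.imread('pics/top0.png')
c=cv2.resize(a[150:340,190:380],(570,570),interpolation=cv2.INTER_CUBIC); cv2.imwrite('pics/c0.png',c)
C=cam('top'); im=a[:,:,::-1].copy()
for n in('green','yellow','red','orange'):
    for b in blobs(im,n,C,22): print(n,*b)
for u,v in[(243,168),(321,170),(317,237),(237,232)]: print(ray(C,u,v,8))
for u,v in[(95,205),(172,195),(186,302),(103,313),(379,213),(462,211),(471,325),(388,327)]: print(ray(C,u,v,60).round())
for u,v in[(530,178),(567,178)]: print(ray(C,u,v,30).round())
E
```

```text
green [297. 273.  21.  21. 332.] [466.8 -32.9  22. ]
yellow [ 64.5 147.   70.  109.  645. ] [762.  484.2  22. ]
yellow [549.  177.5  15.   14.  139. ] [ 663.8 -598.2   22. ]
yellow [ 46.  219.5  93.   52.  241. ] [598.9 524.1  22. ]
yellow [ 536.5  332.    46.   153.  2686. ] [ 327.3 -548.2   22. ]
yellow [210. 297.  27.  27. 358.] [419.  159.5  22. ]
yellow [209. 297.   9.   9.  60.] [419.1 161.7  22. ]
red [ 384.   145.5   55.    62.  1981. ] [ 745.8 -235.8   22. ]
red [354.  270.5  21.   20.  326. ] [ 469.2 -158.3   22. ]
red [ 544.   297.5   31.    62.  1620. ] [ 400.8 -569.4   22. ]
red [ 548.5  366.    22.    63.  1129. ] [ 254.7 -569.2   22. ]
orange [276. 225.   7.  13.  72.] [573.6  10.7  22. ]
[705.78745617  82.72891498   8.        ]
[696.4733774  -94.18673628   8.        ]
[545.00408802 -80.41018079   8.        ]
[560.73600206  99.01289298   8.        ]
[625. 398.  60.]
[642. 232.  60.]
[414. 204.  60.]
[395. 380.  60.]
[ 592. -210.   60.]
[ 592. -387.   60.]
[ 352. -392.   60.]
[ 352. -219.   60.]
[ 663. -552.   30.]
[ 661. -633.   30.]
```

View pics/c0.png

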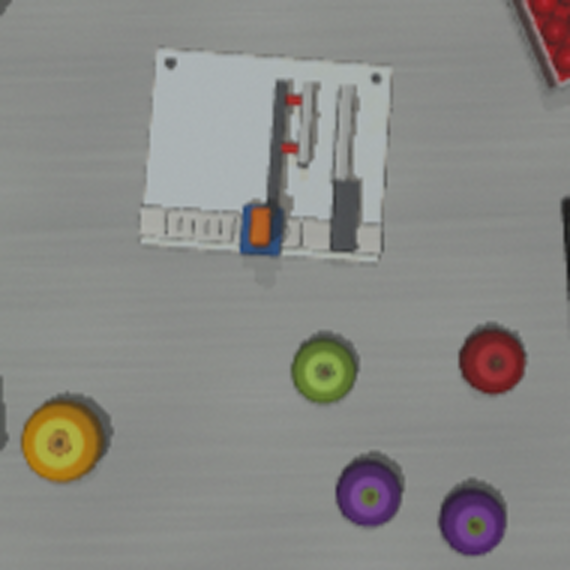

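```bash
python3 - <<'E'
from h import *
C=cam('top')
P=np.array([ray(C,190+u/3,150+v/3,z) for u,v,z in[(158,48,8),(392,68,8),(380,264,8),(140,244,8),(335,250,45),(354,86,45),(261,226,98)]]); print(P.round(1))
d=P[0]-P[1]; print(np.hypot(*d[:2]),np.degrees(np.arctan2(-d[0],d[1])))
c=cam('scene'); im=cv2.imread('pics/scene0.png')[:,:,::-1].copy()
for n in('green','yellow','red','orange'):
    for b in blobs(im,n,c,20): print(n,*b)
E
```

```text
[[710.4  83.4   8. ]
 [690.4 -93.2   8. ]
 [542.8 -79.6   8. ]
 [562.3  99.7   8. ]
 [553.1 -44.7  45. ]
 [672.  -62.   45. ]
 [569.3   7.5  98. ]]
177.76760655381273 -6.462361290102702
green [266.5 198.   16.   11.  102. ] [455.5 -30.2  20. ]
yellow [338.  178.5  21.   14.  184. ] [412.9 164.1  20. ]
red [  56.   148.5   43.    38.  1293. ] [ 193.8 -600.9   20. ]
red [ 15. 154.  31.  37. 943.] [ 200.7 -712.1   20. ]
red [  50.5  186.    46.    43.  1546. ] [ 337.8 -593.3   20. ]
red [ 12.  191.5  25.   40.  802. ] [ 344.1 -691.3   20. ]
red [218.  204.5  17.   12.  122. ] [ 460.8 -155.1   20. ]
red [ 188.5  302.    54.    55.  1272. ] [ 735.2 -230.5   20. ]
```

>>> {"op": "apply_moves", "data": {"deltas": [[0,0,0,0,0,-0.92,1],[0,0,0,0,0,-0.92,1],[0,0,0,0,0,-0.92,1],[-0.85,-0.96,0,0,0,0,1],[-0.85,-0.96,0,0,0,0,1],[-0.85,-0.96,0,0,0,0,1],[-0.85,-0.96,0,0,0,0,1],[-0.85,-0.96,0,0,0,0,1]]}}

```text
time: 1.1
tool_pos: [306.6, 408.8, 244.8]
tcp_rot: [-180.0, -0.0, 173.6]
ft_force: [0.1, -0.6, -0.6]
finger_gap: 85.3
grip_force: 0.0
```

>>> {"op": "apply_moves", "data": {"deltas": [[-0.85,-0.96,0,0,0,0,1],[-0.85,-0.96,0,0,0,0,1],[-0.85,-0.96,0,0,0,0,1],[-0.85,-0.96,0,0,0,0,1],[-0.85,-0.96,0,0,0,0,1],[-0.85,-0.96,0,0,0,0,1],[-0.85,-0.96,0,0,0,0,1],[-0.85,-0.96,0,0,0,0,1]]}}

```text
time: 2.1
tool_pos: [483.8, 157.3, 244.9]
tcp_rot: [-180.0, -0.0, 173.6]
ft_force: [-0.1, 0.1, -0.1]
finger_gap: 85.5
grip_force: 0.0
```

>>> {"op": "apply_moves", "data": {"deltas": [[-0.85,-0.96,0,0,0,0,1],[-0.85,-0.96,0,0,0,0,1],[-0.85,-0.96,0,0,0,0,1],[-0.85,-0.96,0,0,0,0,1],[-0.85,-0.96,0,0,0,0,1],[0,0,0,0,0,0,1]]}}

```text
time: 2.85
tool_pos: [594.7, -1.0, 244.3]
tcp_rot: [-180.0, -0.1, 173.5]
ft_force: [-0.2, 1.1, 0.6]
finger_gap: 85.4
grip_force: 0.0
```

```bash
python3 - <<'E'
from h import *
s,im=snap('wrist','w0.png'); print(s['tool_pos'],s['tcp_rot'],s['ft_force'])
E
```

```text
[594.70834446  -1.02205102 244.33985725] [-1.79967241e+02 -6.71477319e-02  1.73471922e+02] [-0.20217409  1.07948794  0.59567579]
```

View pics/w0.png

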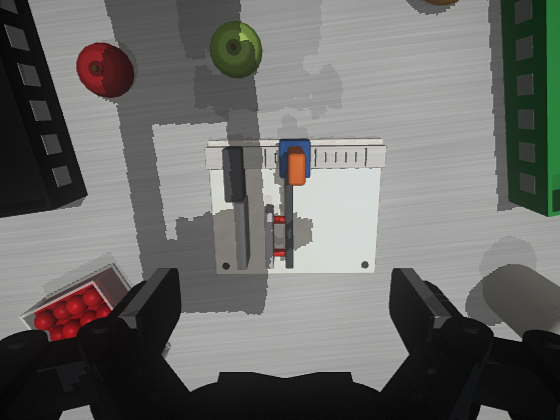

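```bash
python3 - <<'E'
from h import *
s=sense(); C=cam('wrist',s)
phi=np.radians(-6.5); ex=np.array([np.cos(phi),np.sin(phi)]); ey=np.array([-ex[1],ex[0]])
for n,u,v,z in[('pBR',217,274,8),('pBL',375,272,8),('beam1',206,142,20),('beam2',206,168,20),('beam3',385,139,20),('beam4',385,166,20),('handle',297,168,98),('fj face end',247,268,45),('slide end',286,268,45),('pad far',266,207,41),('pad near',274,256,41)]:
    p=ray(C,u,v,z); print(n,p.round(1), 'cal-rel', (p[:2]@ex).round(1),(p[:2]@ey).round(1))
im=cv2.imread('pics/w0.png'); cv2.imwrite('pics/c1.png',cv2.resize(im[130:280,195:395],(800,600),interpolation=cv2.INTER_CUBIC))
E
```

```text
pBR [692.6 -88.3   8. ] cal-rel 698.1 -9.3
pBL [710.2  89.3   8. ] cal-rel 695.5 169.2
beam1 [545.5 -72.5  20. ] cal-rel 550.2 -10.3
beam2 [570.8 -76.9  20. ] cal-rel 575.9 -11.8
beam3 [562.4 102.6  20. ] cal-rel 547.2 165.6
beam4 [589.  101.6  20. ] cal-rel 573.7 167.6
handle [568.8  12.4  98. ] cal-rel 563.7 76.8
fj face end [672.5 -47.3  45. ] cal-rel 673.5 29.1
slide end [676.9  -8.1  45. ] cal-rel 673.5 68.5
pad far [612.3 -20.5  41. ] cal-rel 610.7 49.0
pad near [664.2 -18.9  41. ] cal-rel 662.1 56.4
```

View pics/c1.png

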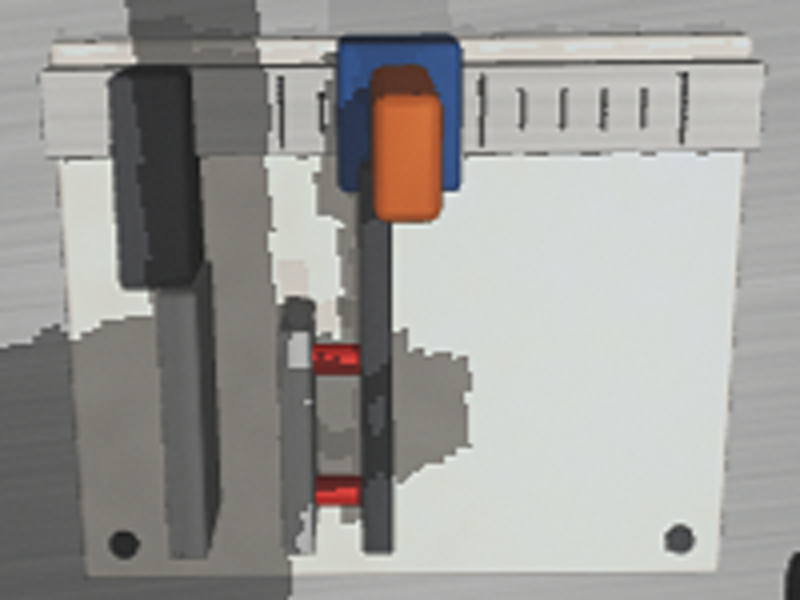

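>>> {"op": "apply_moves", "data": {"deltas": [[0.87,0.36,0,0,0,-0.14,0.5],[0,0,0.98,0,0,0,0.5],[0,0,0.98,0,0,0,0.5],[0,0,0.98,0,0,0,0.5],[0,0,0.8,0,0,0,0.5],[0,0,0,0,0,0,0.5]], "grip_force": 40}}

```text
time: 3.65
tool_pos: [567.0, 16.0, 130.6]
tcp_rot: [180.0, -0.3, 174.3]
ft_force: [0.8, -0.4, 0.0]
finger_gap: 43.2
grip_force: 0.0
```

```bash
python3 - <<'E'
from h import *
s,im=snap('wrist','w1.png'); print(s['tool_pos'],s['tcp_rot'],s['ft_force'],s['finger_gap'])
C=cam('wrist',s)
for b in blobs(im,'orange',C,98): print(*b)
print(proj(C,list(s['tool_pos'][:2])+[98]))
E
```

```text
[566.97667806  15.98483543 130.58844212] [179.99606874  -0.2999885  174.3412411 ] [ 0.81125669 -0.36021975  0.01172877] 43.22528420694201
[ 275.5  263.    26.    45.  1141. ] [569.4  10.8  98. ]
(np.float64(285.5528586969885), np.float64(257.50854516111326))
```

View pics/w1.png

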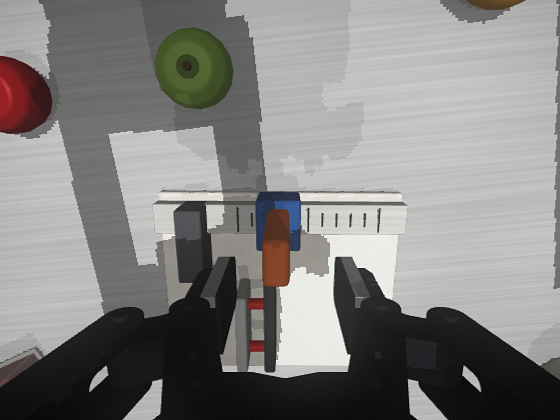

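>>> {"op": "apply_moves", "data": {"deltas": [[0,-0.17,0.7,0,0,0,0.5],[0,0,0.7,0,0,0,0.5],[0,0,0.69,0,0,0,0.5],[0,0,0,0,0,0,0],[0,0,0,0,0,0,0],[0,0,0,0,0,0,0],[0,0,0,0,0,0,0],[0,0,0,0,0,0,0]], "grip_force": 50}}

```text
time: 4.7
tool_pos: [569.5, 10.1, 71.8]
tcp_rot: [180.0, 0.1, 174.3]
ft_force: [-5.2, 3.7, 5.6]
finger_gap: 13.4
grip_force: 50.5
```

>>> {"op": "apply_moves", "data": {"deltas": [[0,0.25,0,0,0,0,0],[0,0.35,0,0,0,0,0],[0,0.35,0,0,0,0,0],[0,0.35,0,0,0,0,0],[0,0.35,0,0,0,0,0],[0,0.35,0,0,0,0,0],[0,0,0,0,0,0,0],[0,0,0,0,0,0,0]]}}

```text
time: 5.7
tool_pos: [575.7, 69.6, 71.8]
tcp_rot: [180.0, 0.1, 174.3]
ft_force: [-4.0, 1.1, 5.0]
finger_gap: 13.6
grip_force: 50.6
```

```bash
python3 - <<'E'
from h import *
s,im=snap('wrist','w2.png'); print(s['tool_pos'],s['tcp_rot'],s['ft_force'],s['finger_gap'])
t,im=snap('top','t1.png'); C=cam('top')
for n in('green','yellow','red'):
    for b in blobs(im,n,C,22): 
        if b[0][2]<40: print(n,*b)
E
```

```text
[575.67357868  69.61565208  71.81941248] [1.79979157e+02 9.68552078e-02 1.74290260e+02] [-3.9582024   1.12598875  4.99763228] 13.569047631942327
green [297. 273.  21.  21. 333.] [466.8 -32.9  22. ]
yellow [550.  178.5  11.   12.   52. ] [ 661.5 -600.3   22. ]
yellow [211. 297.  25.  27. 350.] [419.  157.3  22. ]
yellow [209.  297.5   9.   10.   60. ] [418.  161.8  22. ]
red [354.  270.5  21.   20.  329. ] [ 469.2 -158.3   22. ]
red [ 544.   297.5   31.    62.  1619. ] [ 400.8 -569.4   22. ]
red [ 548.5  366.    22.    63.  1129. ] [ 254.7 -569.2   22. ]
```

View pics/w2.png

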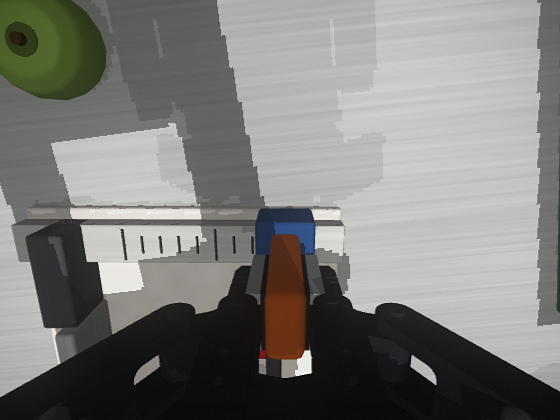

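>>> {"op": "apply_moves", "data": {"deltas": [[0,0,0,0,0,0,0.5],[0,0,0,0,0,0,0.5],[0,0,0,0,0,0,0.5],[0,0,-0.9,0,0,0,0.5],[0,0,-1,0,0,0,0.5],[0,0,-1,0,0,0.98,0.5],[0,0,-1,0,0,0.98,0.5],[0,0,-1,0,0,0.98,0.5]]}}

```text
time: 6.8
tool_pos: [574.8, 69.4, 218.3]
tcp_rot: [-180.0, 0.0, 160.7]
ft_force: [0.2, 0.3, -0.3]
finger_gap: 42.8
grip_force: 0.0
```

>>> {"op": "apply_moves", "data": {"deltas": [[0,0,0,0,0,0.98,0.85],[0,0,0,0,0,0.98,0.85],[0,0,0,0,0,0.98,0.85],[0,0,0,0,0,0.98,0.85],[0,0,0,0,0,0.98,0.85],[0,0,0,0,0,0.98,0.85],[0,0,0,0,0,0.98,0.85],[0,0,0,0,0,0.98,0.85]]}}

```text
time: 7.8
tool_pos: [574.9, 69.4, 217.3]
tcp_rot: [-180.0, 0.0, 124.7]
ft_force: [-0.1, 1.0, -0.7]
finger_gap: 72.6
grip_force: 0.0
```

>>> {"op": "apply_moves", "data": {"deltas": [[0,0,0,0,0,0.98,0.85],[0,0,0,0,0,0.98,0.85],[0,0,0,0,0,0.98,0.85],[0,0,0,0,0,0.98,0.85],[0,0,0,0,0,0.98,0.85],[0,0,0,0,0,0.98,0.85],[0,0,0,0,0,0.98,0.85],[0,0,0,0,0,0.98,0.85]]}}

```text
time: 8.8
tool_pos: [574.9, 69.4, 217.2]
tcp_rot: [-180.0, 0.0, 88.8]
ft_force: [-0.2, 0.0, -0.2]
finger_gap: 72.2
grip_force: 0.0
```

>>> {"op": "apply_moves", "data": {"deltas": [[0,0,0,0,0,0.98,0.85],[-0.94,-0.81,0,0,0,0,0.85],[-0.94,-0.81,0,0,0,0,0.85],[-0.94,-0.81,0,0,0,0,0.85],[-0.94,-0.81,0,0,0,0,0.85],[0,0,0,0,0,0,0.85]]}}

```text
time: 9.55
tool_pos: [466.1, -34.7, 217.4]
tcp_rot: [180.0, 0.0, 84.3]
ft_force: [0.2, 0.3, -0.4]
finger_gap: 72.8
grip_force: 0.0
```

```bash
cat >> h.py <<'E'
def fit(im,name,C,D=48,base=0,near=None):
    # centre of a peach: compare outline centroid with projected rounded disc (widest at mid height)
    for px,p in blobs(im,name,C,base+20,amin=60): 
        if near is None or np.hypot(*(p[:2]-near))<60: print(name,px,p)
def tomove(s,x,y,z,yaw=None):
    Rt=R.from_euler('xyz',s['tcp_rot'],degrees=True).as_matrix()
    d=Rt.T@(np.array([x,y,z])-s['tool_pos']); print('tool delta units',(d/30).round(2), 'yawerr units',None if yaw is None else round(-np.radians(yaw-s['tcp_rot'][2])/0.08,2))
E
python3 - <<'E'
from h import *
s,im=snap('wrist','w3.png'); print(s['tool_pos'],s['tcp_rot'],s['ft_force'],s['finger_gap'])
C=cam('wrist',s); fit(im,'green',C)
E
```

```text
[466.14854151 -34.72025905 217.42850112] [1.79987443e+02 2.89520180e-02 8.43131252e+01] [ 0.19108138  0.33549468 -0.37227731] 72.78240649648579
green [ 284.5  184.    50.    51.  1933. ] [466.7 -31.7  20. ]
green [192. 229.  13.  13.  96.] [372.8 -67.1  20. ]
```

View pics/w3.png

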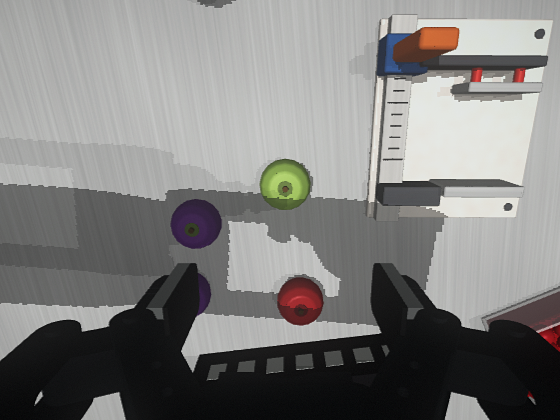

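>>> {"op": "apply_moves", "data": {"deltas": [[0.08,0.01,1,0,0,0,0.85],[0,0,1,0,0,0,0.85],[0,0,1,0,0,0,0.85],[0,0,1,0,0,0,0.85],[0,0,1,0,0,0,0.85],[0,0,1,0,0,0,0.85],[0,0,0.65,0,0,0,0.85],[0,0,0,0,0,0,0.85]], "grip_force": 30}}

```text
time: 10.6
tool_pos: [466.6, -30.1, 16.2]
tcp_rot: [-179.8, -0.0, 84.5]
ft_force: [-0.0, -0.6, -0.4]
finger_gap: 72.7
grip_force: 0.0
```

>>> {"op": "apply_moves", "data": {"deltas": [[0,0,0,0,0,0,0.3],[0,0,0,0,0,0,0.3],[0,0,0,0,0,0,0.3],[0,0,0,0,0,0,0.3],[0,0,0,0,0,0,0.3]]}}

```text
time: 11.22
tool_pos: [469.1, -31.0, 19.3]
tcp_rot: [179.8, -0.0, 84.4]
ft_force: [-0.3, 2.2, 6.5]
finger_gap: 46.5
grip_force: 31.3
```

```bash
python3 - <<'E'
from h import *
s,im=snap('wrist','w4.png'); print(s['tool_pos'],s['tcp_rot'],s['ft_force'],s['finger_gap'],s['grip_force'])
C=cam('wrist',s); fit(im,'green',C)
E
```

```text
[469.08683314 -31.03656899  19.33243373] [ 1.79844558e+02 -9.01455915e-03  8.44341972e+01] [-0.25389715  2.22485707  6.50065065] 46.509028582186204 31.30463730543852
green [  284.5   292.5   118.    122.  11030. ] [469.1 -32.3  20. ]
```

>>> {"op": "apply_moves", "data": {"deltas": [[0,0,-0.7,0,0,0,0.3],[0,0,-1,0,0,0,0.3],[0,0,-1,0,0,0,0.3],[0,0,-0.3,0,0,0,0.3],[0.09,0.5,0,0,0,0,0.3],[0.18,0.96,0,0,0,0,0.3],[0.18,0.96,0,0,0,0,0.3],[0.18,0.96,0,0,0,0,0.3]], "grip_force": 45}}

```text
time: 12.28
tool_pos: [570.9, -21.9, 106.7]
tcp_rot: [-179.9, 0.0, 84.4]
ft_force: [0.0, 0.7, -0.3]
finger_gap: 45.6
grip_force: 46.2
```

>>> {"op": "apply_moves", "data": {"deltas": [[0.18,0.96,0,0,0,0,0.3],[0.18,0.96,0,0,0,0,0.3],[0.11,0.56,0,0,0,0,0.3],[0,0,0,0,0,0,0.3],[0,0,0,0,0,0,0.3]]}}

```text
time: 12.9
tool_pos: [644.9, -15.2, 106.8]
tcp_rot: [-179.9, 0.0, 84.4]
ft_force: [-0.3, -0.1, -0.4]
finger_gap: 46.3
grip_force: 47.3
```

```bash
python3 - <<'E'
from h import *
s,im=snap('wrist','w5.png'); print(s['tool_pos'],s['tcp_rot'],s['ft_force'],s['finger_gap'],s['grip_force'])
C=cam('wrist',s); fit(im,'green',C,base=s['tool_pos'][2]-19)
E
```

```text
[644.90469542 -15.18426734 106.83923189] [-1.79894512e+02  4.48324271e-03  8.44427600e+01] [-0.32296571 -0.05916699 -0.41097057] 46.3153636341393 47.27914363145828
green [  284.5   292.5   118.    122.  11032. ] [644.9 -16.2 107.8]
```

View pics/w5.png

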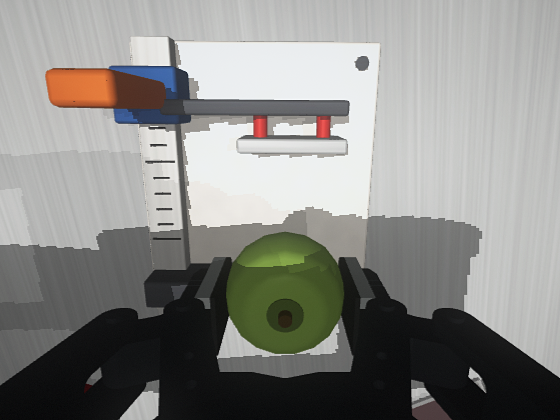

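>>> {"op": "apply_moves", "data": {"deltas": [[0,0.12,0.8,0,0,0,0.3],[0,0,0.8,0,0,0,0.3],[0,0,0.6,0,0,0,0.3],[0,0,0.3,0,0,0,0.3],[0,0,0,0,0,0,0.3],[0,0,0,0,0,0,0.3]]}}

```text
time: 13.7
tool_pos: [650.3, -15.6, 34.0]
tcp_rot: [179.9, 0.0, 84.4]
ft_force: [-0.6, 0.3, 0.0]
finger_gap: 46.2
grip_force: 47.3
```

>>> {"op": "apply_moves", "data": {"deltas": [[0,0,0.1,0,0,0,0.3],[0,0,0.1,0,0,0,0.3],[0,0,0.03,0,0,0,0.3],[0,0,0,0,0,0,0.3]]}}

```text
time: 14.2
tool_pos: [650.0, -15.6, 27.5]
tcp_rot: [179.9, 0.0, 84.4]
ft_force: [-5.6, 0.3, 9.4]
finger_gap: 45.9
grip_force: 48.2
```

>>> {"op": "apply_moves", "data": {"deltas": [[0,0,0,0,0,0,0.75],[0,0,0,0,0,0,0.75],[0,0,0,0,0,0,0.75],[0,0,-0.5,0,0,0,0.75],[0,0,-0.9,0,0,0,0.75],[0,0,-0.9,0,0,0,0.75],[0,0,-0.9,0,0,0,0.75],[0,0,-0.7,0,0,-0.98,0.5]]}}

```text
time: 15.2
tool_pos: [650.3, -15.6, 145.9]
tcp_rot: [179.9, 0.0, 89.0]
ft_force: [-0.1, -0.7, 0.5]
finger_gap: 47.1
grip_force: 0.0
```

>>> {"op": "apply_moves", "data": {"deltas": [[0,0,0,0,0,-0.98,0.5],[0,0,0,0,0,-0.98,0.5],[0,0,0,0,0,-0.98,0.5],[0,0,0,0,0,-0.98,0.5],[0,0,0,0,0,-0.98,0.5],[0,0,0,0,0,-0.98,0.5],[0,0,0,0,0,-0.98,0.5],[0,0,0,0,0,-0.98,0.5]]}}

```text
time: 16.2
tool_pos: [649.8, -15.6, 144.3]
tcp_rot: [179.9, 0.0, 125.0]
ft_force: [0.1, -0.7, 0.7]
finger_gap: 42.6
grip_force: 0.0
```

>>> {"op": "apply_moves", "data": {"deltas": [[0,0,0,0,0,-0.98,0.5],[0,0,0,0,0,-0.98,0.5],[0,0,0,0,0,-0.98,0.5],[0,0,0,0,0,-0.98,0.5],[0,0,0,0,0,-0.98,0.5],[0,0,0,0,0,-0.98,0.5],[0,0,0,0,0,-0.98,0.5],[0,0,0,0,0,-0.98,0.5]]}}

```text
time: 17.2
tool_pos: [649.8, -15.6, 144.3]
tcp_rot: [180.0, 0.1, 161.0]
ft_force: [0.4, -0.1, 0.8]
finger_gap: 42.5
grip_force: 0.0
```

>>> {"op": "apply_moves", "data": {"deltas": [[0,0,0,0,0,-0.98,0.5],[0,0,0,0,0,-0.98,0.5],[0,0,0,0,0,-0.98,0.5],[0,0,0,0,0,0,0.5],[0,0,0,0,0,0,0.5]]}}

```text
time: 17.82
tool_pos: [649.7, -15.6, 143.7]
tcp_rot: [-180.0, 0.0, 174.2]
ft_force: [-0.8, 0.9, -0.5]
finger_gap: 42.4
grip_force: 0.0
```

```bash
python3 - <<'E'
from h import *
s,im=snap('wrist','w6.png'); print(s['tool_pos'],s['tcp_rot'],s['ft_force'],s['finger_gap'],s['grip_force'])
C=cam('wrist',s); fit(im,'green',C,base=8); fit(im,'orange',C,base=78)
tomove(s,575.7,69.6,72,174.1)
E
```

```text
[649.70332904 -15.57059427 143.66002315] [-1.79999474e+02  4.00314636e-02  1.74182352e+02] [-0.8124322   0.9393326  -0.54407605] 42.38365572536232 0.0
green [ 283.  211.   65.   67. 3323.] [649.6 -17.2  28. ]
orange [ 448.5   84.    34.    57.  1597. ] [576.6  67.8  98. ]
tool delta units [2.74 2.57 2.39] yawerr units 0.02
```

View pics/w6.png

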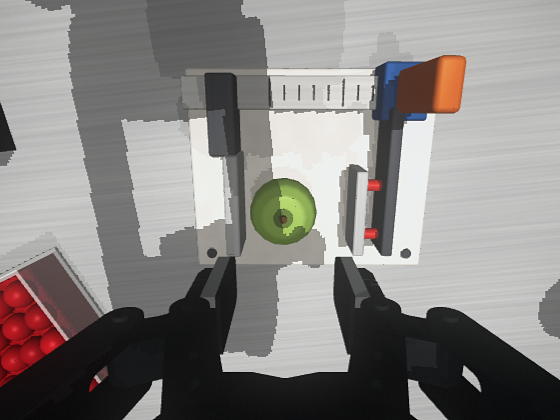

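>>> {"op": "apply_moves", "data": {"deltas": [[0.91,0.86,0,0,0,0,0.5],[0.91,0.86,0,0,0,0,0.5],[0.91,0.86,0,0,0,0,0.5],[0,0,0.3,0,0,0,0.5],[0,0,0.8,0,0,0,0.5],[0,0,0.8,0,0,0,0.5],[0,0,0.49,0,0,0,0.5],[0,0,0,0,0,0,0.5]], "grip_force": 50}}

```text
time: 18.88
tool_pos: [574.9, 69.2, 69.8]
tcp_rot: [-180.0, -0.2, 174.2]
ft_force: [-0.3, 0.2, 0.8]
finger_gap: 43.0
grip_force: 0.0
```

>>> {"op": "apply_moves", "data": {"deltas": [[0,0,0,0,0,0,0],[0,0,0,0,0,0,0],[0,0,0,0,0,0,0],[0,0,0,0,0,0,0],[0,0,0,0,0,0,0]]}}

```text
time: 19.5
tool_pos: [576.7, 69.6, 72.6]
tcp_rot: [180.0, 0.1, 174.3]
ft_force: [0.2, -0.6, 5.9]
finger_gap: 13.0
grip_force: 49.4
```

>>> {"op": "apply_moves", "data": {"deltas": [[0,-0.1,0,0,0,0,0],[0,-0.17,0,0,0,0,0],[0,-0.17,0,0,0,0,0],[0,-0.17,0,0,0,0,0],[0,-0.17,0,0,0,0,0],[0,-0.12,0,0,0,0,0],[0,-0.1,0,0,0,0,0]]}}

```text
time: 20.38
tool_pos: [573.8, 40.9, 72.6]
tcp_rot: [179.9, 0.1, 174.3]
ft_force: [0.5, 5.9, 5.5]
finger_gap: 13.3
grip_force: 49.6
```

```bash
python3 - <<'E'
from h import *
s,im=snap('wrist','w7.png'); print(s['tool_pos'],s['tcp_rot'],s['ft_force'],s['finger_gap'],s['grip_force'])
im2=snap('scene','s7.png')[1]; t=snap('top','t7.png')[1]
a=cv2.resize(t[150:250,220:330],(396,360),interpolation=cv2.INTER_CUBIC)
b=cv2.resize(im2[200:290,240:340],(400,360),interpolation=cv2.INTER_CUBIC)
cv2.imwrite('pics/m7.png',np.hstack([a,b])[:,:,::-1])
E
```

```text
[573.78520364  40.93976619  72.62438046] [1.79882121e+02 1.34031862e-01 1.74301066e+02] [0.51441276 5.86906949 5.50458333] 13.258645652369436 49.58398997783661
```

View pics/m7.png

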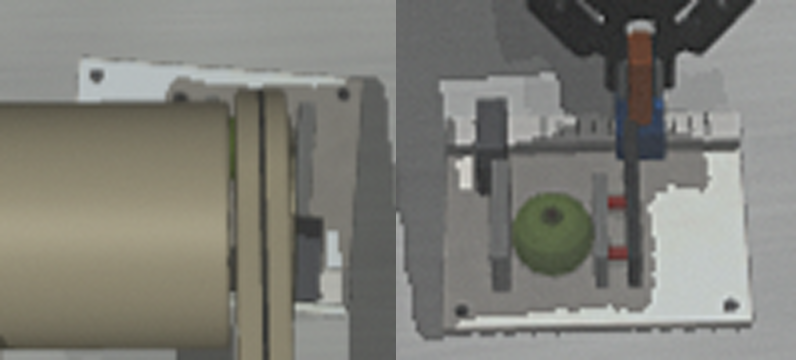

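```bash
cat >> h.py <<'E'
def pins(f,view=False):
    # visible red-pin length in the scene picture, subpixel: summed redness per pin / row
    s=sense(); im=snapshot('scene'); c=im[215:290,240:345].astype(float)
    red=np.clip(c[...,0]-np.maximum(c[...,1],c[...,2])*1.6,0,None)
    red[:30,:]*= 1
    m=(red>15)&(c[...,2]>c[...,1]*.6)
    ys,xs=np.nonzero(m)
    rows=[int(m[y].sum()) for y in range(len(m)) if m[y].any()]
    print(s['time'],s['tool_pos'].round(1),s['ft_force'].round(1),'pin rows',rows,'sum',red[m].sum().round(), 'x',(xs.min()+240,xs.max()+240) if len(xs) else None,'y',(ys.min()+215,ys.max()+215) if len(ys) else None)
    if view: cv2.imwrite('pics/'+f,cv2.resize(im[200:300,240:340],(600,600),interpolation=cv2.INTER_CUBIC)[:,:,::-1])
E
python3 -c "
from h import *
pins('x.png')"
```

```text
20.525 [573.7  40.7  72.6] [-0.1  4.1  5.7] pin rows [4, 1, 3] sum 165.0 x (np.int64(293), np.int64(296)) y (np.int64(250), np.int64(263))
```

>>> {"op": "apply_moves", "data": {"deltas": [[0,-0.05,0,0,0,0,0],[0,-0.05,0,0,0,0,0],[0,0,0,0,0,0,0]]}}

```text
time: 20.95
tool_pos: [573.4, 37.9, 72.6]
tcp_rot: [179.9, 0.1, 174.3]
ft_force: [-0.1, 5.0, 5.6]
finger_gap: 13.8
grip_force: 49.7
```

```bash
python3 -c "
from h import *
pins('x.png')"
```

```text
20.95 [573.4  37.9  72.6] [-0.1  5.   5.6] pin rows [3, 2] sum 106.0 x (np.int64(293), np.int64(295)) y (np.int64(250), np.int64(263))
```

>>> {"op": "apply_moves", "data": {"deltas": [[0,-0.05,0,0,0,0,0],[0,-0.05,0,0,0,0,0],[0,0,0,0,0,0,0]]}}

```text
time: 21.38
tool_pos: [573.2, 35.2, 72.7]
tcp_rot: [179.9, 0.1, 174.3]
ft_force: [-0.2, 6.6, 6.5]
finger_gap: 13.2
grip_force: 49.6
```

```bash
python3 -c "
from h import *
pins('p1.png',True)"
```

```text
21.375 [573.2  35.2  72.7] [-0.2  6.6  6.5] pin rows [3, 1, 2] sum 115.0 x (np.int64(292), np.int64(294)) y (np.int64(250), np.int64(263))
```

View pics/p1.png

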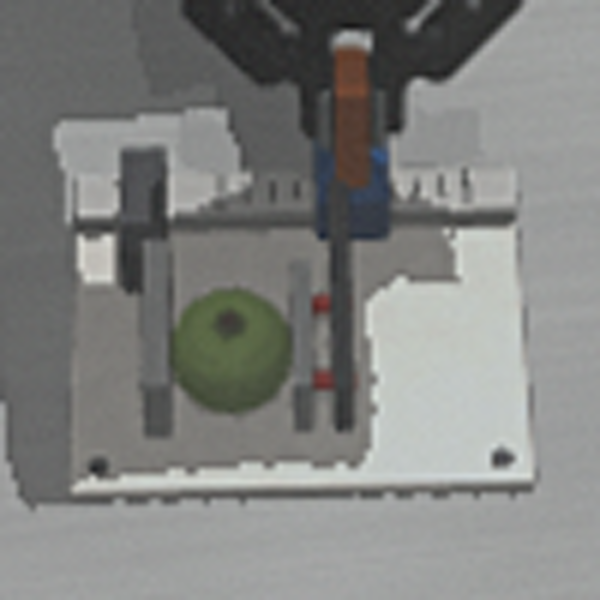

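>>> {"op": "apply_moves", "data": {"deltas": [[0,0,0,0,0,0,0],[0,0,0,0,0,0,0],[0,0,0,0,0,0,0],[0,0,0,0,0,0,0],[0,0,0,0,0,0,0],[0,0,0,0,0,0,0],[0,0,0,0,0,0,0],[0,0,0,0,0,0,0]]}}

```text
time: 22.42
tool_pos: [573.2, 35.2, 72.6]
tcp_rot: [179.9, 0.1, 174.3]
ft_force: [0.6, 6.4, 6.5]
finger_gap: 13.2
grip_force: 49.6
```

>>> {"op": "apply_moves", "data": {"deltas": [[0,0,0,0,0,0,0],[0,0,0,0,0,0,0],[0,0,0,0,0,0,0],[0,0,0,0,0,0,0]]}}

```text
time: 22.92
tool_pos: [573.2, 35.1, 72.6]
tcp_rot: [179.9, 0.1, 174.3]
ft_force: [-0.3, 5.7, 6.0]
finger_gap: 13.3
grip_force: 49.6
```

```bash
python3 - <<'E'
from h import *
t=snap('scene','s8.png')[1]
# row profiles across plate / pins / jaw, at rows between pins and below
for f in('s7.png','s8.png'):
    im=cv2.cvtColor(cv2.imread('pics/'+f),cv2.COLOR_BGR2GRAY)
    for r in(253,256,258,260): print(f,r,im[r,264:305].tolist())
s=sense(); print(s['tool_pos'],s['ft_force'])
E
```

```text
s7.png 253 [104, 104, 108, 101, 88, 129, 97, 87, 92, 97, 94, 95, 80, 67, 59, 57, 69, 78, 95, 97, 94, 92, 86, 90, 106, 99, 108, 105, 110, 107, 112, 111, 113, 74, 67, 68, 71, 107, 126, 156, 202]
s7.png 256 [104, 104, 108, 109, 82, 86, 90, 91, 90, 94, 96, 97, 94, 94, 85, 82, 92, 95, 96, 99, 94, 89, 88, 87, 76, 84, 111, 104, 108, 129, 128, 128, 126, 94, 63, 66, 67, 99, 124, 133, 206]
s7.png 258 [104, 104, 108, 110, 85, 84, 85, 93, 89, 92, 94, 100, 97, 98, 94, 97, 97, 98, 97, 90, 90, 90, 90, 83, 72, 81, 111, 105, 105, 129, 127, 129, 126, 94, 67, 67, 66, 93, 127, 138, 210]
s7.png 260 [103, 101, 107, 110, 85, 79, 78, 83, 91, 94, 87, 93, 94, 95, 98, 97, 97, 93, 90, 90, 91, 88, 79, 75, 79, 96, 110, 107, 105, 108, 131, 131, 133, 95, 67, 67, 70, 99, 132, 122, 133]
s8.png 253 [105, 105, 107, 101, 87, 119, 86, 87, 94, 96, 98, 88, 68, 58, 60, 63, 75, 93, 98, 95, 91, 84, 85, 95, 98, 108, 106, 103, 95, 112, 110, 66, 64, 64, 79, 130, 137, 205, 195, 193, 194]
s8.png 256 [102, 106, 108, 108, 68, 85, 90, 90, 92, 96, 100, 98, 91, 80, 84, 91, 95, 95, 98, 94, 92, 88, 89, 80, 74, 111, 109, 107, 117, 130, 119, 80, 62, 64, 78, 133, 121, 155, 199, 195, 194]
s8.png 258 [101, 104, 109, 108, 72, 81, 88, 89, 92, 91, 93, 99, 99, 98, 96, 99, 96, 94, 93, 88, 89, 86, 87, 75, 76, 112, 108, 104, 105, 129, 122, 77, 66, 64, 80, 134, 122, 134, 203, 197, 197]
s8.png 260 [105, 103, 107, 106, 69, 75, 84, 88, 91, 88, 90, 92, 94, 96, 97, 95, 87, 91, 91, 88, 87, 83, 75, 75, 85, 109, 106, 106, 104, 134, 130, 80, 66, 65, 72, 117, 126, 134, 209, 198, 195]
[573.14308837  35.17175351  72.59535713] [0.38985966 6.30688143 5.54412093]
```

```bash
python3 - <<'E'
import cv2
im=cv2.cvtColor(cv2.imread('pics/scene0.png'),cv2.COLOR_BGR2GRAY)
for r in(256,258,260,262): print(r,im[r,262:300].tolist())
E
```

```text
256 [105, 113, 161, 154, 159, 155, 109, 192, 184, 183, 183, 187, 183, 112, 126, 162, 155, 122, 112, 117, 142, 117, 108, 89, 81, 89, 130, 193, 184, 186, 185, 188, 188, 187, 184, 186, 185, 183]
258 [103, 117, 163, 156, 162, 154, 108, 191, 186, 182, 183, 180, 130, 110, 125, 161, 156, 137, 181, 171, 111, 120, 115, 85, 83, 86, 132, 194, 187, 182, 184, 183, 185, 188, 188, 187, 186, 184]
260 [173, 116, 159, 153, 160, 156, 106, 194, 185, 182, 184, 180, 108, 114, 125, 161, 155, 131, 163, 200, 192, 116, 110, 86, 82, 87, 126, 197, 187, 184, 184, 184, 185, 188, 187, 185, 185, 187]
262 [107, 115, 164, 154, 160, 157, 108, 192, 185, 183, 184, 190, 186, 108, 123, 160, 157, 124, 118, 113, 117, 99, 101, 87, 83, 86, 119, 198, 187, 188, 185, 184, 185, 184, 184, 185, 186, 189]
```

>>> {"op": "apply_moves", "data": {"deltas": [[0,0.2,0,0,0,0,0],[0,0.35,0,0,0,0,0],[0,0.35,0,0,0,0,0],[0,0.3,0,0,0,0,0],[0,0,0,0,0,0,0],[0,0,0,0,0,0,0.5],[0,0,0,0,0,0,0.5],[0,0,0,0,0,0,0.5]]}}

```text
time: 23.98
tool_pos: [575.4, 69.6, 70.9]
tcp_rot: [-180.0, -0.0, 174.3]
ft_force: [0.1, 0.3, 0.5]
finger_gap: 42.8
grip_force: 0.0
```

>>> {"op": "apply_moves", "data": {"deltas": [[0,0,-0.6,0,0,0,0.5],[0,0,-1,0,0,0,0.5],[0,0,-0.9,0,0,0.98,0.8],[0,0,0,0,0,0.98,0.8],[0,0,0,0,0,0.98,0.8],[0,0,0,0,0,0.98,0.8],[0,0,0,0,0,0.98,0.8],[0,0,0,0,0,0.98,0.8]]}}

```text
time: 24.98
tool_pos: [576.2, 69.6, 147.8]
tcp_rot: [180.0, 0.1, 147.2]
ft_force: [-0.2, -0.0, 0.5]
finger_gap: 68.1
grip_force: 0.0
```

>>> {"op": "apply_moves", "data": {"deltas": [[0,0,0,0,0,0.98,0.8],[0,0,0,0,0,0.98,0.8],[0,0,0,0,0,0.98,0.8],[0,0,0,0,0,0.98,0.8],[0,0,0,0,0,0.98,0.8],[0,0,0,0,0,0.98,0.8],[0,0,0,0,0,0.98,0.8],[0,0,0,0,0,0.98,0.8]]}}

```text
time: 25.98
tool_pos: [576.2, 69.6, 147.8]
tcp_rot: [179.9, 0.0, 111.2]
ft_force: [-0.9, 0.2, -0.1]
finger_gap: 68.4
grip_force: 0.0
```

>>> {"op": "apply_moves", "data": {"deltas": [[0,0,0,0,0,0.98,0.8],[0,0,0,0,0,0.98,0.8],[0,0,0,0,0,0.98,0.8],[0,0,0,0,0,0.98,0.8],[0,0,0,0,0,0.98,0.8],[0,0,0,0,0,0.98,0.8],[-0.92,0.9,0,0,0,0,0.8],[-0.92,0.9,0,0,0,0,0.8]]}}

```text
time: 26.98
tool_pos: [625.1, 9.1, 148.1]
tcp_rot: [179.9, -0.0, 84.5]
ft_force: [0.3, 0.7, 0.0]
finger_gap: 68.9
grip_force: 0.0
```

>>> {"op": "apply_moves", "data": {"deltas": [[-0.92,0.9,0,0,0,0,0.8],[0,0,0,0,0,0,0.8]]}}

```text
time: 27.22
tool_pos: [649.8, -23.0, 147.7]
tcp_rot: [179.9, 0.0, 84.3]
ft_force: [-0.6, 0.6, 0.3]
finger_gap: 68.5
grip_force: 0.0
```

```bash
python3 - <<'E'
from h import *
s,im=snap('wrist','w9.png'); print(s['tool_pos'],s['tcp_rot'],s['ft_force'],s['finger_gap'])
C=cam('wrist',s); fit(im,'green',C,base=8)
fit(im,'orange',C,base=78)
E
```

```text
[649.81158676 -23.02900144 147.66808191] [1.79889541e+02 3.06526050e-02 8.42887642e+01] [-0.60340896  0.55596359  0.29314094] 68.47095243977633
green [ 283.  208.   65.   65. 3151.] [649.2 -22.   28. ]
orange [ 113.    76.5   55.    30.  1540. ] [578.   69.1  98. ]
```

>>> {"op": "apply_moves", "data": {"deltas": [[0.03,0,0.9,0,0,0,0.8],[0,0,1,0,0,0,0.8],[0,0,1,0,0,0,0.8],[0,0,0.8,0,0,0,0.8],[0,0,0.3,0,0,0,0.8],[0,0,0,0,0,0,0.8]], "grip_force": 45}}

```text
time: 28.02
tool_pos: [648.0, -19.1, 26.5]
tcp_rot: [-180.0, -0.0, 84.5]
ft_force: [0.7, -0.1, 0.5]
finger_gap: 68.7
grip_force: 0.0
```

>>> {"op": "apply_moves", "data": {"deltas": [[0,0,0,0,0,0,0.3],[0,0,0,0,0,0,0.3],[0,0,0,0,0,0,0.3],[0,0,0,0,0,0,0.3],[0,0,-0.5,0,0,0,0.3],[0,0,-0.9,0,0,0,0.3],[0,0,-1,0,0,0,0.3],[0,0,-1,0,0,0,0.3]]}}

```text
time: 29.02
tool_pos: [648.6, -19.9, 130.5]
tcp_rot: [179.9, 0.0, 84.4]
ft_force: [0.4, 0.6, -1.1]
finger_gap: 46.1
grip_force: 46.4
```

>>> {"op": "apply_moves", "data": {"deltas": [[0,0,-1,0,0,0,0.3],[0.45,-0.16,0,0,0,0,0.3],[0.89,-0.33,0,0,0,0,0.3],[0.89,-0.33,0,0,0,0,0.3],[0.89,-0.33,0,0,0,0,0.3],[0.89,-0.33,0,0,0,0,0.3],[0.89,-0.33,0,0,0,0,0.3],[0.89,-0.33,0,0,0,0,0.3]]}}

```text
time: 30.02
tool_pos: [600.0, 160.8, 157.2]
tcp_rot: [-179.9, 0.0, 84.5]
ft_force: [-0.5, 0.4, -0.9]
finger_gap: 46.2
grip_force: 46.4
```

>>> {"op": "apply_moves", "data": {"deltas": [[0.89,-0.33,0,0,0,0,0.3],[0.89,-0.33,0,0,0,0,0.3],[0.89,-0.33,0,0,0,0,0.3],[0.89,-0.33,0,0,0,0,0.3],[0.89,-0.33,0,0,0,0,0.3],[0.45,-0.16,0,0,0,0,0.3],[0,0,0,0,0,0,0.3]]}}

```text
time: 30.9
tool_pos: [560.8, 311.6, 157.7]
tcp_rot: [-180.0, 0.0, 84.5]
ft_force: [0.4, -0.1, -0.1]
finger_gap: 46.0
grip_force: 46.4
```

```bash
python3 - <<'E'
from h import *
s,im=snap('wrist','w10.png'); print(s['tool_pos'],s['tcp_rot'],s['ft_force'],s['finger_gap'])
C=cam('wrist',s); fit(im,'green',C,base=s['tool_pos'][2]-19)
t=snap('top','t10.png')[1];C=cam('top');fit(t,'yellow',C,near=(419,158));fit(t,'red',C,near=(469,-158))
c=snap('scene','s10.png')[1]
E
```

```text
[560.77835293 311.62274947 157.70743257] [-1.79955779e+02  3.03298175e-02  8.45353008e+01] [ 0.41613804 -0.05453858 -0.08174971] 45.992116948543384
green [  285.   294.   117.   121. 10875.] [560.9 309.9 158.7]
yellow [209.5 297.   26.   25.  490. ] [418.8 161.   20. ]
red [354.  270.5  21.   20.  328. ] [ 469.1 -158.6   20. ]
```

>>> {"op": "apply_moves", "data": {"deltas": [[0,0,0.9,0,0,0,0.3],[0,0,1,0,0,0,0.3],[0,0,1,0,0,0,0.3],[0,0,0.9,0,0,0,0.3],[0,0,0.5,0,0,0,0.3],[0,0,0.05,0,0,0,0.3],[0,0,0,0,0,0,0.3]]}}

```text
time: 31.92
tool_pos: [562.4, 311.0, 29.0]
tcp_rot: [179.9, -0.0, 84.4]
ft_force: [0.2, -0.3, -0.9]
finger_gap: 45.8
grip_force: 46.4
```

>>> {"op": "apply_moves", "data": {"deltas": [[0,0,0,0,0,0,0.75],[0,0,0,0,0,0,0.75],[0,0,0,0,0,0,0.75],[0,0,-0.6,0,0,0,0.75],[0,0,-1,0,0,0,0.75],[0,0,-1,0,0,0,0.75],[0,0,-1,0,0,0,0.75],[0,0,-0.8,0,0,0,1]]}}

```text
time: 32.92
tool_pos: [562.2, 311.2, 163.1]
tcp_rot: [179.9, -0.1, 84.4]
ft_force: [0.4, 0.8, 0.5]
finger_gap: 79.9
grip_force: 0.0
```

>>> {"op": "apply_moves", "data": {"deltas": [[-0.91,-0.7,0,0,0,0,1],[-0.91,-0.7,0,0,0,0,1],[-0.91,-0.7,0,0,0,0,1],[-0.91,-0.7,0,0,0,0,1],[-0.91,-0.7,0,0,0,0,1],[-0.91,-0.7,0,0,0,0,1],[0,0,0,0,0,0,1],[0,0,0,0,0,0,1]]}}

```text
time: 33.92
tool_pos: [421.2, 160.5, 161.1]
tcp_rot: [179.9, -0.1, 84.4]
ft_force: [0.4, -0.1, 0.2]
finger_gap: 85.4
grip_force: 0.0
```

```bash
python3 - <<'E'
from h import *
s,im=snap('wrist','w11.png'); print(s['tool_pos'],s['tcp_rot'],s['ft_force'],s['finger_gap'])
C=cam('wrist',s); fit(im,'yellow',C); fit(im,'green',C,base=5)
E
```

```text
[421.18231525 160.51807267 161.144351  ] [ 1.79862154e+02 -6.33225714e-02  8.44244705e+01] [ 0.43104446 -0.14160503  0.16134804] 85.37441518349765
yellow [ 283.  201.   75.   75. 4365.] [420.6 161.6  20. ]
green [468.5   4.   46.    9.  272. ] [557.5 285.8  25. ]
```

>>> {"op": "apply_moves", "data": {"deltas": [[0.04,0,0.9,0,0,0,1],[0,0,1,0,0,0,1],[0,0,1,0,0,0,1],[0,0,1,0,0,0,1],[0,0,0.7,0,0,0,1],[0,0,0.15,0,0,0,1],[0,0,0,0,0,0,1]], "grip_force": 45}}

```text
time: 34.85
tool_pos: [420.8, 161.7, 17.6]
tcp_rot: [-180.0, -0.0, 84.5]
ft_force: [0.5, 0.5, 0.3]
finger_gap: 85.0
grip_force: 0.0
```

>>> {"op": "apply_moves", "data": {"deltas": [[0,0,0,0,0,0,0.4],[0,0,0,0,0,0,0.4],[0,0,0,0,0,0,0.4],[0,0,0,0,0,0,0.4],[0,0,0,0,0,0,0.4]]}}

```text
time: 35.48
tool_pos: [421.5, 161.7, 19.0]
tcp_rot: [179.9, -0.0, 84.4]
ft_force: [-4.1, -0.9, 9.5]
finger_gap: 58.1
grip_force: 46.3
```

```bash
python3 - <<'E'
from h import *
s,im=snap('wrist','w12.png'); print(s['tool_pos'],s['tcp_rot'],s['ft_force'],s['finger_gap'])
C=cam('wrist',s); fit(im,'yellow',C)
E
```

```text
[421.47291403 161.6648528   19.00011077] [ 1.79885568e+02 -4.77715804e-02  8.44433919e+01] [-4.06458353 -0.92254338  9.45358168] 58.07102427326326
yellow [  284.5   290.    148.    147.  15719. ] [421.6 161.7  20. ]
```

>>> {"op": "apply_moves", "data": {"deltas": [[0,0,-0.5,0,0,0,0.4],[0,0,-0.9,0,0,0,0.4],[0,0,-1,0,0,0,0.4],[0,0,-1,0,0,0,0.4],[0,0,-0.8,0,0,0,0.4],[-0.3,0.5,0,0,0,0,0.4],[-0.56,0.9,0,0,0,0,0.4],[-0.56,0.9,0,0,0,0,0.4]]}}

```text
time: 36.52
tool_pos: [485.7, 111.0, 142.5]
tcp_rot: [-180.0, 0.0, 84.5]
ft_force: [0.1, 0.3, -0.6]
finger_gap: 58.1
grip_force: 48.7
```

>>> {"op": "apply_moves", "data": {"deltas": [[-0.56,0.9,0,0,0,0,0.4],[-0.56,0.9,0,0,0,0,0.4],[-0.56,0.9,0,0,0,0,0.4],[-0.56,0.9,0,0,0,0,0.4],[-0.56,0.9,0,0,0,0,0.4],[-0.56,0.9,0,0,0,0,0.4],[-0.25,0.4,0,0,0,0,0.4],[0,0,0,0,0,0,0.4]]}}

```text
time: 37.52
tool_pos: [647.5, -13.3, 142.2]
tcp_rot: [-179.9, 0.0, 84.4]
ft_force: [-0.5, 0.5, -2.0]
finger_gap: 57.8
grip_force: 48.7
```

```bash
python3 - <<'E'
from h import *
s,im=snap('wrist','w13.png'); print(s['tool_pos'],s['tcp_rot'],s['ft_force'],s['finger_gap'])
C=cam('wrist',s); fit(im,'yellow',C,base=s['tool_pos'][2]-19);fit(im,'orange',C,base=78)
tomove(s,649,-12,34)
E
```

```text
[647.54092064 -13.29435408 142.16663957] [-1.79916053e+02  3.59462233e-04  8.43750358e+01] [-0.50788528  0.50083655 -1.98375373] 57.8233389975267
yellow [  284.   290.   147.   147. 15552.] [647.5 -13.2 143.2]
orange [ 118.5   96.5   56.    30.  1568. ] [578.3  69.3  98. ]
tool delta units [0.05 0.05 3.61] yawerr units None
```

>>> {"op": "apply_moves", "data": {"deltas": [[0.05,0.05,0.9,0,0,0,0.4],[0,0,1,0,0,0,0.4],[0,0,1,0,0,0,0.4],[0,0,0.7,0,0,0,0.4],[0,0,0.1,0,0,0,0.4],[0,0,0.1,0,0,0,0.4],[0,0,0,0,0,0,0.4],[0,0,0,0,0,0,0.4]]}}

```text
time: 38.58
tool_pos: [650.1, -11.2, 30.5]
tcp_rot: [179.9, 0.0, 84.4]
ft_force: [0.5, -0.1, -1.4]
finger_gap: 57.9
grip_force: 48.7
```

>>> {"op": "apply_moves", "data": {"deltas": [[0,0,0.08,0,0,0,0.4],[0,0,0.03,0,0,0,0.4],[0,0,0,0,0,0,0.4],[0,0,0,0,0,0,0.9],[0,0,0,0,0,0,0.9],[0,0,0,0,0,0,0.9],[0,0,0,0,0,0,0.9]]}}

```text
time: 39.45
tool_pos: [649.2, -11.1, 25.9]
tcp_rot: [-180.0, -0.0, 84.4]
ft_force: [0.0, -0.3, 0.8]
finger_gap: 76.9
grip_force: 0.0
```

>>> {"op": "apply_moves", "data": {"deltas": [[0,0,-0.5,0,0,0,0.9],[0,0,-0.9,0,0,0,0.9],[0,0,-0.9,0,0,0,0.9],[0,0,-0.9,0,0,0,0.9],[0,0,-0.7,0,0,-0.98,0.5],[0,0,0,0,0,-0.98,0.5],[0,0,0,0,0,-0.98,0.5],[0,0,0,0,0,-0.98,0.5]]}}

```text
time: 40.45
tool_pos: [649.6, -11.1, 144.5]
tcp_rot: [179.9, 0.0, 102.6]
ft_force: [-0.3, -0.4, -0.3]
finger_gap: 42.8
grip_force: 0.0
```

>>> {"op": "apply_moves", "data": {"deltas": [[0,0,0,0,0,-0.98,0.5],[0,0,0,0,0,-0.98,0.5],[0,0,0,0,0,-0.98,0.5],[0,0,0,0,0,-0.98,0.5],[0,0,0,0,0,-0.98,0.5],[0,0,0,0,0,-0.98,0.5],[0,0,0,0,0,-0.98,0.5],[0,0,0,0,0,-0.98,0.5]]}}

```text
time: 41.45
tool_pos: [649.6, -11.1, 144.4]
tcp_rot: [180.0, 0.1, 138.5]
ft_force: [0.7, 0.0, -0.4]
finger_gap: 42.8
grip_force: 0.0
```

>>> {"op": "apply_moves", "data": {"deltas": [[0,0,0,0,0,-0.98,0.5],[0,0,0,0,0,-0.98,0.5],[0,0,0,0,0,-0.98,0.5],[0,0,0,0,0,-0.98,0.5],[0,0,0,0,0,-0.98,0.5],[0,0,0,0,0,-0.98,0.5],[0,0,0,0,0,-0.98,0.5],[0,0,0,0,0,-0.98,0.5]]}}

```text
time: 42.45
tool_pos: [649.6, -11.1, 144.4]
tcp_rot: [180.0, 0.1, 174.4]
ft_force: [0.4, 0.0, 0.4]
finger_gap: 42.5
grip_force: 0.0
```

>>> {"op": "apply_moves", "data": {"deltas": [[0,0,0,0,0,0,0.5],[0,0,0,0,0,0,0.5]]}}

```text
time: 42.7
tool_pos: [649.5, -11.1, 143.7]
tcp_rot: [180.0, 0.0, 174.2]
ft_force: [0.2, -0.1, 0.7]
finger_gap: 42.8
grip_force: 0.0
```

```bash
python3 - <<'E'
from h import *
s,im=snap('wrist','w14.png'); print(s['tool_pos'],s['tcp_rot'],s['ft_force'],s['finger_gap'],s['grip_force'])
C=cam('wrist',s); fit(im,'yellow',C,base=8); fit(im,'orange',C,base=78)
tomove(s,576.2,69.6,72,174.1)
E
```

```text
[649.46754645 -11.07111325 143.70237599] [1.79998217e+02 4.17245250e-02 1.74183813e+02] [ 0.16198859 -0.10863781  0.68841688] 42.834388891677555 0.0
yellow [ 284.   210.5   83.    82.  5236. ] [649.1 -12.   28. ]
orange [ 439.5   85.    34.    57.  1586. ] [576.4  68.2  98. ]
tool delta units [2.7  2.43 2.39] yawerr units 0.02
```

>>> {"op": "apply_moves", "data": {"deltas": [[0.9,0.81,0,0,0,0,0.5],[0.9,0.81,0,0,0,0,0.5],[0.9,0.81,0,0,0,0,0.5],[0,0,0.3,0,0,0,0.5],[0,0,0.8,0,0,0,0.5],[0,0,0.8,0,0,0,0.5],[0,0,0.49,0,0,0,0.5],[0,0,0,0,0,0,0.5]], "grip_force": 50}}

```text
time: 43.75
tool_pos: [575.1, 69.1, 69.8]
tcp_rot: [-180.0, -0.2, 174.2]
ft_force: [0.7, 1.0, 0.2]
finger_gap: 42.5
grip_force: 0.0
```

>>> {"op": "apply_moves", "data": {"deltas": [[0,0,0,0,0,0,0],[0,0,0,0,0,0,0],[0,0,0,0,0,0,0],[0,0,0,0,0,0,0],[0,0,0,0,0,0,0]]}}

```text
time: 44.38
tool_pos: [577.0, 69.5, 72.6]
tcp_rot: [180.0, 0.1, 174.3]
ft_force: [-0.4, 0.4, 5.9]
finger_gap: 13.5
grip_force: 49.4
```

```bash
python3 - <<'E'
from h import *
s,im=snap('scene','s15.png'); print(s['tool_pos'])
g=cv2.cvtColor(im,cv2.COLOR_RGB2GRAY)
for r in(254,256,258,260): print(r,g[r,268:310].tolist())
E
```

```text
[576.95347929  69.517232    72.64109851]
254 [90, 130, 127, 85, 104, 101, 104, 105, 105, 109, 107, 90, 75, 77, 64, 70, 78, 77, 88, 110, 106, 106, 106, 100, 99, 96, 90, 103, 130, 126, 128, 129, 123, 86, 108, 108, 102, 94, 114, 125, 126, 92]
256 [88, 126, 101, 91, 104, 101, 105, 106, 107, 105, 109, 108, 102, 93, 85, 89, 88, 103, 109, 109, 107, 105, 104, 101, 100, 98, 88, 90, 130, 126, 123, 126, 122, 84, 109, 107, 106, 116, 127, 129, 129, 110]
258 [90, 130, 99, 87, 102, 104, 103, 104, 106, 110, 107, 106, 107, 107, 107, 110, 107, 108, 108, 108, 107, 104, 100, 100, 101, 96, 81, 87, 134, 128, 129, 129, 113, 91, 108, 107, 104, 108, 131, 128, 128, 111]
260 [89, 129, 106, 83, 92, 99, 104, 105, 102, 102, 106, 106, 108, 112, 110, 108, 110, 108, 103, 104, 102, 101, 98, 102, 94, 87, 80, 93, 133, 128, 128, 128, 128, 100, 112, 106, 108, 107, 136, 134, 135, 116]
```

>>> {"op": "apply_moves", "data": {"deltas": [[0,-0.1,0,0,0,0,0],[0,-0.15,0,0,0,0,0],[0,-0.15,0,0,0,0,0],[0,-0.1,0,0,0,0,0],[0,-0.08,0,0,0,0,0],[0,-0.06,0,0,0,0,0],[0,0,0,0,0,0,0]]}}

```text
time: 45.3
tool_pos: [575.1, 51.5, 72.6]
tcp_rot: [179.9, 0.1, 174.3]
ft_force: [0.9, 5.4, 4.7]
finger_gap: 13.4
grip_force: 49.5
```

```bash
python3 - <<'E'
from h import *
s,im=snap('scene','s16.png'); print(s['tool_pos'],s['ft_force'])
g=cv2.cvtColor(im,cv2.COLOR_RGB2GRAY)
for r in(254,256,258,260): print(r,g[r,268:310].tolist())
E
```

```text
[575.05034937  51.51883491  72.63506016] [0.93177176 5.38443857 4.68194423]
254 [86, 120, 94, 100, 102, 104, 106, 107, 108, 106, 75, 76, 75, 67, 73, 77, 79, 106, 108, 107, 106, 104, 97, 98, 97, 83, 93, 111, 105, 103, 100, 117, 126, 110, 63, 64, 64, 75, 134, 123, 134, 206]
256 [80, 87, 100, 102, 100, 103, 106, 105, 109, 109, 100, 89, 73, 80, 86, 83, 105, 107, 104, 108, 106, 99, 99, 99, 96, 81, 76, 112, 106, 103, 108, 129, 130, 124, 63, 64, 65, 70, 117, 123, 134, 205]
258 [84, 83, 93, 105, 103, 102, 105, 108, 109, 106, 108, 105, 105, 107, 105, 108, 105, 106, 108, 104, 100, 96, 101, 98, 91, 80, 87, 111, 106, 106, 110, 126, 127, 114, 74, 63, 66, 69, 109, 126, 140, 211]
260 [85, 91, 88, 98, 102, 104, 102, 101, 103, 104, 108, 109, 108, 109, 109, 108, 109, 105, 102, 101, 100, 104, 97, 93, 83, 79, 89, 112, 107, 108, 120, 132, 135, 125, 77, 66, 67, 75, 116, 127, 131, 192]
```

```bash
python3 - <<'E'
import cv2,numpy as np
for f,a in(('s15.png',300),('s16.png',292),('s8.png',286),('s7.png',287),('s10.png',300)):
    g=cv2.cvtColor(cv2.imread('pics/'+f),cv2.COLOR_BGR2GRAY)
    print(f,a,np.median(g[255:261,a:a+22],0).astype(int).tolist())
E
```

```text
s15.png 300 [122, 89, 109, 106, 105, 107, 129, 128, 129, 111, 55, 66, 64, 77, 130, 123, 137, 208, 199, 199, 197, 197]
s16.png 292 [92, 80, 84, 110, 106, 105, 109, 129, 127, 123, 73, 64, 65, 72, 113, 126, 133, 206, 200, 196, 197, 198]
s8.png 286 [86, 75, 76, 111, 106, 105, 105, 129, 124, 79, 64, 64, 78, 132, 121, 134, 203, 196, 196, 195, 196, 195]
s7.png 287 [83, 74, 82, 111, 105, 106, 129, 128, 128, 127, 94, 64, 65, 69, 96, 125, 133, 205, 200, 196, 196, 196]
s10.png 300 [116, 109, 174, 167, 163, 136, 199, 166, 125, 111, 65, 92, 84, 104, 180, 203, 197, 196, 196, 197, 196, 197]
```

>>> {"op": "apply_moves", "data": {"deltas": [[0,-0.05,0,0,0,0,0],[0,-0.05,0,0,0,0,0],[0,-0.04,0,0,0,0,0],[0,0,0,0,0,0,0],[0,0,0,0,0,0,0],[0,0,0,0,0,0,0],[0,0,0,0,0,0,0],[0,0,0,0,0,0,0]]}}

```text
time: 46.35
tool_pos: [574.7, 47.6, 72.6]
tcp_rot: [179.9, 0.1, 174.3]
ft_force: [0.2, 6.3, 4.9]
finger_gap: 13.4
grip_force: 49.5
```

>>> {"op": "apply_moves", "data": {"deltas": [[0,0,0,0,0,0,0],[0,0,0,0,0,0,0],[0,0,0,0,0,0,0],[0,0,0,0,0,0,0],[0,0,0,0,0,0,0],[0,0,0,0,0,0,0],[0,0,0,0,0,0,0]]}}

```text
time: 47.22
tool_pos: [574.7, 47.6, 72.7]
tcp_rot: [179.9, 0.1, 174.3]
ft_force: [0.7, 6.5, 5.8]
finger_gap: 13.4
grip_force: 49.5
```

>>> {"op": "apply_moves", "data": {"deltas": [[0,0,0,0,0,0,0.5],[0,0,0,0,0,0,0.5],[0,0,0,0,0,0,0.5],[0,0,-0.6,0,0,0,0.5],[0,0,-1,0,0,0,0.5],[0,0,-1,0,0,0,0.5],[0,0,0,0,0,0,0.5],[0,0,0,0,0,0,0.5]]}}

```text
time: 48.22
tool_pos: [573.6, 46.2, 149.6]
tcp_rot: [180.0, 0.0, 174.3]
ft_force: [-0.5, 0.2, 0.2]
finger_gap: 42.4
grip_force: 0.0
```

```bash
cat >> h.py <<'E'
def redpins(im,C,z=28,org=(650,4.5),phi=-5.9):
    h=cv2.cvtColor(im,cv2.COLOR_RGB2HSV); H,S,V=[h[...,i].astype(int) for i in range(3)]
    m=(((H<6)|(H>172))&(S>130)&(V>60)).astype(np.uint8)
    n,l,st,ce=cv2.connectedComponentsWithStats(m)
    c,sn=np.cos(np.radians(phi)),np.sin(np.radians(phi))
    for i in range(1,n):
        x,y,w,hh,a=st[i]
        if a<8: continue
        o=[]
        for u,v in((x-.5,y-.5),(x+w-.5,y+hh-.5)):
            p=ray(C,u,v,z)[:2]-np.array(org); o.append((round(p[0]*c+p[1]*sn,1),round(-p[0]*sn+p[1]*c,1)))
        if abs(o[0][0])<60 and abs(o[0][1])<110: print('pin px',x,y,w,hh,a,'cal',o)
E
python3 - <<'E'
from h import *
for f,tp,tr in(('w6.png',[649.70332904,-15.57059427,143.66002315],[-179.9994,0.040,174.18235]),('w14.png',[649.46754645,-11.07111325,143.70237599],[179.998,0.0417,174.1838])):
    im=cv2.imread('pics/'+f)[:,:,::-1].copy(); print(f); redpins(im,cam('wrist',dict(tool_pos=np.array(tp),tcp_rot=np.array(tr))))
s,im=snap('wrist','w17.png'); print(s['tool_pos'],s['tcp_rot']); redpins(im,cam('wrist',s))
E
```

```text
w6.png
pin px 368 180 14 11 144 cal [(np.float64(-21.2), np.float64(37.5)), (np.float64(-13.4), np.float64(47.9))]
pin px 365 228 13 11 136 cal [(np.float64(14.2), np.float64(37.7)), (np.float64(22.7), np.float64(47.7))]
w14.png
pin px 362 181 14 11 141 cal [(np.float64(-21.2), np.float64(37.8)), (np.float64(-13.3), np.float64(48.2))]
pin px 359 229 14 11 141 cal [(np.float64(14.3), np.float64(37.8)), (np.float64(22.8), np.float64(48.6))]
[573.61666336  46.19005767 149.63539166] [1.79998504e+02 2.60258937e-02 1.74276860e+02]
pin px 264 281 9 10 84 cal [(np.float64(-22.2), np.float64(16.9)), (np.float64(-13.5), np.float64(23.8))]
pin px 265 322 9 10 76 cal [(np.float64(14.3), np.float64(17.2)), (np.float64(23.6), np.float64(24.4))]
```

View pics/w17.png

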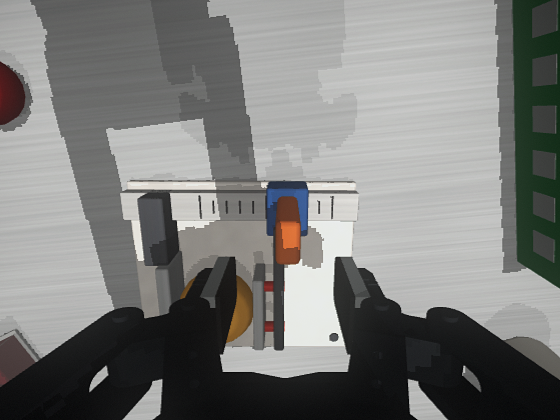

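>>> {"op": "apply_moves", "data": {"deltas": [[-0.03,0.04,0.6,0,0,0,0.5],[0,0,0.9,0,0,0,0.5],[0,0,0.8,0,0,0,0.5],[0,0,0.29,0,0,0,0.5],[0,0,0,0,0,0,0],[0,0,0,0,0,0,0],[0,0,0,0,0,0,0],[0,0,0,0,0,0,0]]}}

```text
time: 49.28
tool_pos: [574.8, 47.4, 71.9]
tcp_rot: [180.0, 0.0, 174.3]
ft_force: [0.7, 1.5, -5.2]
finger_gap: 13.0
grip_force: 49.7
```

>>> {"op": "apply_moves", "data": {"deltas": [[0,0.14,0,0,0,0,0],[0,0.3,0,0,0,0,0],[0,0.3,0,0,0,0,0],[0,0,0,0,0,0,0],[0,0,0,0,0,0,0.5],[0,0,0,0,0,0,0.5],[0,0,0,0,0,0,0.5],[0,0,-0.6,0,0,0,0.5]]}}

```text
time: 50.28
tool_pos: [575.5, 69.4, 88.7]
tcp_rot: [-180.0, -0.2, 174.3]
ft_force: [-0.6, 0.5, 0.4]
finger_gap: 42.8
grip_force: 0.0
```

>>> {"op": "apply_moves", "data": {"deltas": [[0,0,-1,0,0,0,0.5],[0,0,-0.9,0,0,0.98,0.95],[0,0,0,0,0,0.98,0.95],[0,0,0,0,0,0.98,0.95],[0,0,0,0,0,0.98,0.95],[0,0,0,0,0,0.98,0.95],[0,0,0,0,0,0.98,0.95],[0,0,0,0,0,0.98,0.95]]}}

```text
time: 51.28
tool_pos: [577.3, 69.4, 148.3]
tcp_rot: [179.9, 0.1, 142.7]
ft_force: [-0.1, -0.7, -0.3]
finger_gap: 81.0
grip_force: 0.0
```

>>> {"op": "apply_moves", "data": {"deltas": [[0,0,0,0,0,0.98,0.95],[0,0,0,0,0,0.98,0.95],[0,0,0,0,0,0.98,0.95],[0,0,0,0,0,0.98,0.95],[0,0,0,0,0,0.98,0.95],[0,0,0,0,0,0.98,0.95],[0,0,0,0,0,0.98,0.95],[0,0,0,0,0,0.98,0.95]]}}

```text
time: 52.28
tool_pos: [577.3, 69.5, 148.3]
tcp_rot: [179.9, 0.0, 106.8]
ft_force: [0.3, 0.9, -0.5]
finger_gap: 80.8
grip_force: 0.0
```

>>> {"op": "apply_moves", "data": {"deltas": [[0,0,0,0,0,0.98,0.95],[0,0,0,0,0,0.98,0.95],[0,0,0,0,0,0.98,0.95],[0,0,0,0,0,0.98,0.95],[0,0,0,0,0,0.98,0.95],[-0.88,0.9,0,0,0,0,0.95],[-0.88,0.9,0,0,0,0,0.95],[-0.88,0.9,0,0,0,0,0.95]]}}

```text
time: 53.28
tool_pos: [651.0, -18.0, 148.4]
tcp_rot: [179.9, -0.0, 84.5]
ft_force: [0.1, -0.6, 0.1]
finger_gap: 81.5
grip_force: 0.0
```

>>> {"op": "apply_moves", "data": {"deltas": [[0,0,0,0,0,0,0.95]]}}

```text
time: 53.4
tool_pos: [651.3, -19.5, 148.1]
tcp_rot: [179.9, 0.0, 84.3]
ft_force: [-0.3, 0.6, -0.6]
finger_gap: 81.2
grip_force: 0.0
```

```bash
python3 - <<'E'
from h import *
s,im=snap('wrist','w18.png'); print(s['tool_pos'],s['tcp_rot'],s['ft_force'],s['finger_gap'])
C=cam('wrist',s); fit(im,'yellow',C,base=8); fit(im,'orange',C,base=78)
t=snap('top','t18.png')[1]; fit(t,'red',cam('top'),near=(469,-158))
tomove(s,647.8,-16,27,84.1)
E
```

```text
[651.28460143 -19.54868734 148.05647527] [1.79886098e+02 2.87427655e-02 8.42950318e+01] [-0.26430238  0.609291   -0.57863365] 81.15883372878345
yellow [ 281.  204.   81.   81. 5046.] [649.6 -15.5  28. ]
orange [ 112.    84.5   55.    30.  1486. ] [578.   69.2  98. ]
red [357.  270.5  15.   20.  248. ] [ 468.9 -165.2   20. ]
tool delta units [ 0.11 -0.14  4.03] yawerr units 0.04
```

>>> {"op": "apply_moves", "data": {"deltas": [[0.13,-0.07,0.9,0,0,0,0.95],[0,0,1,0,0,0,0.95],[0,0,1,0,0,0,0.95],[0,0,0.8,0,0,0,0.95],[0,0,0.3,0,0,0,0.95],[0,0,0,0,0,0,0.95]], "grip_force": 45}}

```text
time: 54.25
tool_pos: [647.7, -12.5, 26.7]
tcp_rot: [-180.0, -0.0, 84.5]
ft_force: [0.1, 0.7, 0.8]
finger_gap: 81.3
grip_force: 0.0
```

>>> {"op": "apply_moves", "data": {"deltas": [[0,0,0,0,0,0,0.4],[0,0,0,0,0,0,0.4],[0,0,0,0,0,0,0.4],[0,0,0,0,0,0,0.4],[0,0,-0.5,0,0,0,0.4],[0,0,-0.9,0,0,0,0.4],[0,0,-1,0,0,0,0.4],[0,0,-1,0,0,0,0.4]]}}

```text
time: 55.25
tool_pos: [648.3, -13.3, 131.0]
tcp_rot: [179.9, 0.0, 84.4]
ft_force: [-0.5, -0.5, -0.6]
finger_gap: 57.7
grip_force: 48.7
```

>>> {"op": "apply_moves", "data": {"deltas": [[0,0,-1,0,0,0,0.4],[-0.46,-0.23,0,0,0,0,0.4],[-0.92,-0.45,0,0,0,0,0.4],[-0.92,-0.45,0,0,0,0,0.4],[-0.92,-0.45,0,0,0,0,0.4],[-0.92,-0.45,0,0,0,0,0.4],[-0.92,-0.45,0,0,0,0,0.4],[-0.92,-0.45,0,0,0,0,0.4]]}}

```text
time: 56.25
tool_pos: [541.3, -184.4, 157.5]
tcp_rot: [-179.9, -0.0, 84.4]
ft_force: [0.3, 0.5, -1.5]
finger_gap: 57.3
grip_force: 48.7
```

>>> {"op": "apply_moves", "data": {"deltas": [[-0.92,-0.45,0,0,0,0,0.4],[-0.92,-0.45,0,0,0,0,0.4],[-0.92,-0.45,0,0,0,0,0.4],[-0.92,-0.45,0,0,0,0,0.4],[-0.46,-0.23,0,0,0,0,0.4],[0,0,0,0,0,0,0.4],[0,0,0,0,0,0,0.4]]}}

```text
time: 57.12
tool_pos: [470.8, -300.2, 158.4]
tcp_rot: [-180.0, -0.0, 84.5]
ft_force: [0.8, -0.5, -0.9]
finger_gap: 58.0
grip_force: 48.7
```

```bash
python3 - <<'E'
from h import *
s,im=snap('wrist','w19.png'); print(s['tool_pos'],s['tcp_rot'],s['ft_force'],s['finger_gap'])
C=cam('wrist',s); fit(im,'yellow',C,base=s['tool_pos'][2]-19)
t=snap('top','t19.png')[1]; C=cam('top'); fit(t,'red',C,near=(469,-158)); fit(t,'green',C)
sc=snap('scene','s19.png')[1];fit(sc,'red',cam('scene'),near=(469,-158)); fit(sc,'yellow',cam('scene'),near=(419,160))
E
```

```text
[ 470.77995819 -300.17082761  158.35979439] [-1.79992535e+02 -3.39291540e-02  8.44582674e+01] [ 0.81773612 -0.51641501 -0.91514122] 58.01135411879676
yellow [  284.5   293.5   146.    144.  16333. ] [ 470.8 -301.6  159.4]
red [354.  270.5  21.   20.  328. ] [ 469.1 -158.6   20. ]
green [143.  233.5  21.   20.  348. ] [562.3 307.4  20. ]
red [218.  204.5  17.   12.  138. ] [ 460.8 -155.1   20. ]
```

>>> {"op": "apply_moves", "data": {"deltas": [[0,0,0.9,0,0,0,0.4],[0,0,1,0,0,0,0.4],[0,0,1,0,0,0,0.4],[0,0,0.9,0,0,0,0.4],[0,0,0.5,0,0,0,0.4],[0,0,0.07,0,0,0,0.4],[0,0,0,0,0,0,0.4]]}}

```text
time: 58.15
tool_pos: [471.3, -301.2, 28.5]
tcp_rot: [179.9, 0.0, 84.5]
ft_force: [-0.9, 0.5, -0.5]
finger_gap: 58.1
grip_force: 48.7
```

>>> {"op": "apply_moves", "data": {"deltas": [[0,0,0,0,0,0,0.9],[0,0,0,0,0,0,0.9],[0,0,0,0,0,0,0.9],[0,0,-0.6,0,0,0,0.9],[0,0,-1,0,0,0,0.9],[0,0,-1,0,0,0,0.9],[0,0,-1,0,0,0,0.9],[0,0,-0.8,0,0,0,0.85]]}}

```text
time: 59.15
tool_pos: [471.1, -301.3, 162.6]
tcp_rot: [179.9, 0.1, 84.4]
ft_force: [-0.2, 0.1, 0.1]
finger_gap: 72.6
grip_force: 0.0
```

>>> {"op": "apply_moves", "data": {"deltas": [[0.94,-0.1,0,0,0,0,0.85],[0.94,-0.1,0,0,0,0,0.85],[0.94,-0.1,0,0,0,0,0.85],[0.94,-0.1,0,0,0,0,0.85],[0.94,-0.1,0,0,0,0,0.85],[0,0,0,0,0,0,0.85],[0,0,0,0,0,0,0.85]]}}

```text
time: 60.02
tool_pos: [469.7, -159.7, 160.6]
tcp_rot: [179.9, 0.1, 84.5]
ft_force: [-0.0, -0.3, 0.7]
finger_gap: 72.6
grip_force: 0.0
```

```bash
python3 - <<'E'
from h import *
s,im=snap('wrist','w20.png'); print(s['tool_pos'],s['tcp_rot'],s['ft_force'],s['finger_gap'])
C=cam('wrist',s); fit(im,'red',C,near=(469,-158)); fit(im,'yellow',C,base=5)
t=snap('top','t20.png')[1]; C=cam('top'); fit(t,'yellow',C,base=5,near=(470,-300)); fit(t,'red',C,near=(469,-158))
E
```

```text
[ 469.66752788 -159.65373408  160.5597502 ] [1.79919373e+02 5.18461348e-02 8.44638466e+01] [-0.00543633 -0.27713605  0.67604619] 72.64509261159347
red [ 284.5  197.5   60.    60.  2529. ] [ 470.4 -156.    20. ]
yellow [ 293.  330.   69.   63. 3450.] [ 466.5 -272.    25. ]
red [353.  270.5  19.   20.  260. ] [ 469.1 -156.4   20. ]
```

>>> {"op": "apply_moves", "data": {"deltas": [[0.09,0.02,0.9,0,0,0,0.85],[0,0,1,0,0,0,0.85],[0,0,1,0,0,0,0.85],[0,0,1,0,0,0,0.85],[0,0,0.7,0,0,0,0.85],[0,0,0.13,0,0,0,0.85],[0,0,0,0,0,0,0.85]], "grip_force": 45}}

```text
time: 61.0
tool_pos: [470.3, -157.0, 18.0]
tcp_rot: [180.0, 0.0, 84.4]
ft_force: [0.3, 0.3, 0.9]
finger_gap: 72.7
grip_force: 0.0
```

>>> {"op": "apply_moves", "data": {"deltas": [[0,0,0,0,0,0,0.3],[0,0,0,0,0,0,0.3],[0,0,0,0,0,0,0.3],[0,0,0,0,0,0,0.3],[0,0,0,0,0,0,0.3]]}}

```text
time: 61.62
tool_pos: [471.2, -157.0, 19.2]
tcp_rot: [179.9, 0.1, 84.5]
ft_force: [-2.2, 0.5, 7.1]
finger_gap: 45.8
grip_force: 45.5
```

```bash
python3 - <<'E'
from h import *
s,im=snap('wrist','w21.png'); print(s['tool_pos'],s['tcp_rot'],s['ft_force'],s['finger_gap'])
C=cam('wrist',s); fit(im,'red',C,near=(469,-158))
E
```

```text
[ 471.17004564 -157.02426789   19.22597401] [1.79879008e+02 5.52869560e-02 8.44505053e+01] [-2.17340495  0.46641232  7.10331603] 45.76068760073738
red [  284.5   288.5   118.    122.  11158. ] [ 471.3 -156.4   20. ]
```

>>> {"op": "apply_moves", "data": {"deltas": [[0,0,-0.5,0,0,0,0.3],[0,0,-0.9,0,0,0,0.3],[0,0,-1,0,0,0,0.3],[0,0,-1,0,0,0,0.3],[0,0,-0.6,0,0,0,0.3],[0.43,0.46,0,0,0,0,0.3],[0.87,0.91,0,0,0,0,0.3],[0.87,0.91,0,0,0,0,0.3]]}}

```text
time: 62.68
tool_pos: [545.2, -96.8, 136.2]
tcp_rot: [-179.9, -0.0, 84.4]
ft_force: [-0.2, -0.1, 0.6]
finger_gap: 45.9
grip_force: 46.5
```

>>> {"op": "apply_moves", "data": {"deltas": [[0.87,0.91,0,0,0,0,0.3],[0.87,0.91,0,0,0,0,0.3],[0.87,0.91,0,0,0,0,0.3],[0.43,0.46,0,0,0,0,0.3],[0,0,0,0,0,0,0.3],[0,0,0,0,0,0,0.3]]}}

```text
time: 63.42
tool_pos: [647.8, -16.6, 136.2]
tcp_rot: [-179.9, 0.0, 84.5]
ft_force: [0.7, -0.4, -0.9]
finger_gap: 46.2
grip_force: 46.5
```

```bash
python3 - <<'E'
from h import *
s,im=snap('wrist','w22.png'); print(s['tool_pos'],s['tcp_rot'],s['ft_force'],s['finger_gap'])
C=cam('wrist',s); fit(im,'red',C,base=s['tool_pos'][2]-19,near=(648,-17));fit(im,'orange',C,base=78)
tomove(s,649,-17.5,34)
E
```

```text
[647.78857157 -16.56876462 136.17129988] [-1.79872587e+02  9.94907919e-03  8.44608847e+01] [ 0.65593284 -0.40021922 -0.91756679] 46.22255533928498
red [  284.5   290.5   118.    118.  10775. ] [647.9 -16.7 137.2]
orange [ 110.5   88.5   58.    32.  1727. ] [578.2  69.1  98. ]
tool delta units [-0.03  0.05  3.41] yawerr units None
```

Lower, release, rise, turn to the handle.

>>> {"op": "apply_moves", "data": {"deltas": [[-0.03,0.03,0.9,0,0,0,0.3],[0,0,1,0,0,0,0.3],[0,0,1,0,0,0,0.3],[0,0,0.5,0,0,0,0.3],[0,0,0.1,0,0,0,0.3],[0,0,0.1,0,0,0,0.3],[0,0,0,0,0,0,0.3],[0,0,0,0,0,0,0.3]]}}

```text
time: 64.47
tool_pos: [650.1, -17.8, 30.6]
tcp_rot: [179.9, 0.0, 84.4]
ft_force: [0.7, 0.2, -0.3]
finger_gap: 45.5
grip_force: 46.5
```

>>> {"op": "apply_moves", "data": {"deltas": [[0,0,0.08,0,0,0,0.3],[0,0,0.03,0,0,0,0.3],[0,0,0,0,0,0,0.3],[0,0,0,0,0,0,0.75],[0,0,0,0,0,0,0.75],[0,0,0,0,0,0,0.75],[0,0,0,0,0,0,0.75]]}}

```text
time: 65.35
tool_pos: [649.3, -17.8, 26.1]
tcp_rot: [-180.0, 0.0, 84.4]
ft_force: [-0.5, -1.2, -0.3]
finger_gap: 64.2
grip_force: 0.0
```

>>> {"op": "apply_moves", "data": {"deltas": [[0,0,-0.5,0,0,0,0.75],[0,0,-0.9,0,0,0,0.75],[0,0,-0.9,0,0,0,0.75],[0,0,-0.9,0,0,0,0.75],[0,0,-0.7,0,0,-0.98,0.5],[0,0,0,0,0,-0.98,0.5],[0,0,0,0,0,-0.98,0.5],[0,0,0,0,0,-0.98,0.5]]}}

```text
time: 66.35
tool_pos: [649.8, -17.8, 144.8]
tcp_rot: [179.9, 0.0, 102.6]
ft_force: [-0.1, 0.5, -0.3]
finger_gap: 42.6
grip_force: 0.0
```

>>> {"op": "apply_moves", "data": {"deltas": [[0,0,0,0,0,-0.98,0.5],[0,0,0,0,0,-0.98,0.5],[0,0,0,0,0,-0.98,0.5],[0,0,0,0,0,-0.98,0.5],[0,0,0,0,0,-0.98,0.5],[0,0,0,0,0,-0.98,0.5],[0,0,0,0,0,-0.98,0.5],[0,0,0,0,0,-0.98,0.5]]}}

```text
time: 67.35
tool_pos: [649.8, -17.8, 144.7]
tcp_rot: [180.0, 0.1, 138.5]
ft_force: [1.1, -0.4, -0.2]
finger_gap: 42.7
grip_force: 0.0
```

>>> {"op": "apply_moves", "data": {"deltas": [[0,0,0,0,0,-0.98,0.5],[0,0,0,0,0,-0.98,0.5],[0,0,0,0,0,-0.98,0.5],[0,0,0,0,0,-0.98,0.5],[0,0,0,0,0,-0.98,0.5],[0,0,0,0,0,-0.98,0.5],[0,0,0,0,0,-0.98,0.5],[0,0,0,0,0,-0.98,0.5]]}}

```text
time: 68.35
tool_pos: [649.8, -17.8, 144.7]
tcp_rot: [-180.0, 0.1, 174.4]
ft_force: [-0.7, 0.1, -0.4]
finger_gap: 42.5
grip_force: 0.0
```

>>> {"op": "apply_moves", "data": {"deltas": [[0,0,0,0,0,0,0.5],[0,0,0,0,0,0,0.5]]}}

```text
time: 68.6
tool_pos: [649.6, -17.8, 144.0]
tcp_rot: [-180.0, 0.0, 174.2]
ft_force: [0.6, -0.2, 0.3]
finger_gap: 42.9
grip_force: 0.0
```

```bash
python3 - <<'E'
from h import *
s,im=snap('wrist','w23.png'); print(s['tool_pos'],s['tcp_rot'],s['ft_force'],s['finger_gap'],s['grip_force'])
C=cam('wrist',s); fit(im,'red',C,base=8,near=(649,-17)); fit(im,'orange',C,base=78)
tomove(s,576.2,69.4,72,174.1)
E
```

```text
[649.61451466 -17.81402096 143.97263404] [-1.79998246e+02  4.22064092e-02  1.74182027e+02] [ 0.55204927 -0.19388957  0.33304587] 42.8855935357008 0.0
red [ 286.   210.5   65.    66.  3168. ] [649.4 -17.3  28. ]
orange [ 453.5   83.    34.    57.  1587. ] [576.3  68.   98. ]
tool delta units [2.73 2.64 2.4 ] yawerr units 0.02
```

>>> {"op": "apply_moves", "data": {"deltas": [[0.91,0.88,0,0,0,0,0.5],[0.91,0.88,0,0,0,0,0.5],[0.91,0.88,0,0,0,0,0.5],[0,0,0.3,0,0,0,0.5],[0,0,0.8,0,0,0,0.5],[0,0,0.8,0,0,0,0.5],[0,0,0.5,0,0,0,0.5],[0,0,0,0,0,0,0.5]], "grip_force": 50}}

```text
time: 69.65
tool_pos: [574.9, 68.7, 69.8]
tcp_rot: [-180.0, -0.2, 174.2]
ft_force: [-0.6, 0.1, 1.3]
finger_gap: 42.9
grip_force: 0.0
```

>>> {"op": "apply_moves", "data": {"deltas": [[0,0,0,0,0,0,0],[0,0,0,0,0,0,0],[0,0,0,0,0,0,0],[0,0,0,0,0,0,0],[0,0,0,0,0,0,0]]}}

```text
time: 70.28
tool_pos: [576.8, 69.2, 72.6]
tcp_rot: [180.0, 0.1, 174.3]
ft_force: [-0.3, -1.2, 5.3]
finger_gap: 13.5
grip_force: 49.5
```

>>> {"op": "apply_moves", "data": {"deltas": [[0,-0.1,0,0,0,0,0],[0,-0.17,0,0,0,0,0],[0,-0.17,0,0,0,0,0],[0,-0.17,0,0,0,0,0],[0,-0.17,0,0,0,0,0],[0,-0.12,0,0,0,0,0],[0,-0.06,0,0,0,0,0],[0,-0.06,0,0,0,0,0]]}}

```text
time: 71.28
tool_pos: [573.8, 39.9, 72.6]
tcp_rot: [179.9, 0.1, 174.3]
ft_force: [0.5, 6.0, 6.0]
finger_gap: 13.4
grip_force: 49.5
```

>>> {"op": "apply_moves", "data": {"deltas": [[0,-0.05,0,0,0,0,0],[0,-0.05,0,0,0,0,0],[0,0,0,0,0,0,0]]}}

```text
time: 71.65
tool_pos: [573.5, 36.9, 72.6]
tcp_rot: [179.9, 0.1, 174.3]
ft_force: [0.6, 5.9, 6.0]
finger_gap: 13.6
grip_force: 49.6
```

>>> {"op": "apply_moves", "data": {"deltas": [[0,-0.04,0,0,0,0,0],[0,0,0,0,0,0,0],[0,0,0,0,0,0,0],[0,0,0,0,0,0,0],[0,0,0,0,0,0,0],[0,0,0,0,0,0,0],[0,0,0,0,0,0,0],[0,0,0,0,0,0,0]]}}

```text
time: 72.65
tool_pos: [573.4, 35.9, 72.6]
tcp_rot: [179.9, 0.1, 174.3]
ft_force: [0.6, 6.7, 5.5]
finger_gap: 13.7
grip_force: 49.6
```

>>> {"op": "apply_moves", "data": {"deltas": [[0,0,0,0,0,0,0],[0,0,0,0,0,0,0],[0,0,0,0,0,0,0],[0,0,0,0,0,0,0],[0,0,0,0,0,0,0],[0,0,0,0,0,0,0]]}}

```text
time: 73.4
tool_pos: [573.3, 35.9, 72.6]
tcp_rot: [179.9, 0.1, 174.3]
ft_force: [0.2, 6.1, 5.9]
finger_gap: 13.3
grip_force: 49.6
```

>>> {"op": "apply_moves", "data": {"deltas": [[0,0,0,0,0,0,0.5],[0,0,0,0,0,0,0.5],[0,0,0,0,0,0,0.5],[0,0,-0.6,0,0,0,0.5],[0,0,-1,0,0,0,0.5],[0,0,-1,0,0,0,0.5],[0,0,0,0,0,0,0.5],[0,0,0,0,0,0,0.5]]}}

```text
time: 74.4
tool_pos: [572.4, 34.5, 149.6]
tcp_rot: [180.0, 0.0, 174.3]
ft_force: [-0.4, -0.7, -0.9]
finger_gap: 42.9
grip_force: 0.0
```

```bash
python3 - <<'E'
from h import *
s,im=snap('wrist','w24.png'); print(s['tool_pos'],s['tcp_rot']); redpins(im,cam('wrist',s))
tomove(s,573.4,35.7,72,174.2)
E
```

```text
[572.37802039  34.47266743 149.63984453] [1.79999973e+02 2.73826933e-02 1.74277721e+02]
pin px 263 281 10 10 91 cal [(np.float64(-22.2), np.float64(4.3)), (np.float64(-13.6), np.float64(12.0))]
pin px 228 289 23 49 629 cal [(np.float64(-15.2), np.float64(-23.3)), (np.float64(29.3), np.float64(-6.3))]
pin px 264 322 9 10 81 cal [(np.float64(14.3), np.float64(4.6)), (np.float64(23.6), np.float64(11.8))]
tool delta units [-0.03  0.04  2.59] yawerr units 0.02
```

>>> {"op": "apply_moves", "data": {"deltas": [[-0.03,0.04,0.6,0,0,0,0.5],[0,0,0.9,0,0,0,0.5],[0,0,0.8,0,0,0,0.5],[0,0,0.29,0,0,0,0.5],[0,0,0,0,0,0,0],[0,0,0,0,0,0,0],[0,0,0,0,0,0,0],[0,0,0,0,0,0,0]]}}

```text
time: 75.45
tool_pos: [573.5, 35.7, 71.9]
tcp_rot: [180.0, 0.0, 174.3]
ft_force: [1.5, 0.8, -4.6]
finger_gap: 13.9
grip_force: 49.6
```

>>> {"op": "apply_moves", "data": {"deltas": [[0,0.2,0,0,0,0,0],[0,0.35,0,0,0,0,0],[0,0.3,0,0,0,0,0],[0,0.15,0,0,0,0,0],[0,0,0,0,0,0,0.5],[0,0,0,0,0,0,0.5],[0,0,0,0,0,0,0.5],[0,0,-0.6,0,0,0,0.5]]}}

```text
time: 76.45
tool_pos: [575.0, 65.5, 88.7]
tcp_rot: [-180.0, -0.2, 174.3]
ft_force: [0.7, -0.3, -0.1]
finger_gap: 42.9
grip_force: 0.0
```

>>> {"op": "apply_moves", "data": {"deltas": [[0,0,-1,0,0,0,0.5],[0,0,-0.9,0,0,0.98,0.8],[0,0,0,0,0,0.98,0.8],[0,0,0,0,0,0.98,0.8],[0,0,0,0,0,0.98,0.8],[0,0,0,0,0,0.98,0.8],[0,0,0,0,0,0.98,0.8],[0,0,0,0,0,0.98,0.8]]}}

```text
time: 77.45
tool_pos: [576.8, 65.5, 148.3]
tcp_rot: [179.9, 0.1, 142.7]
ft_force: [0.2, -0.5, 1.0]
finger_gap: 68.2
grip_force: 0.0
```

>>> {"op": "apply_moves", "data": {"deltas": [[0,0,0,0,0,0.98,0.8],[0,0,0,0,0,0.98,0.8],[0,0,0,0,0,0.98,0.8],[0,0,0,0,0,0.98,0.8],[0,0,0,0,0,0.98,0.8],[0,0,0,0,0,0.98,0.8],[0,0,0,0,0,0.98,0.8],[0,0,0,0,0,0.98,0.8]]}}

```text
time: 78.45
tool_pos: [576.9, 65.5, 148.3]
tcp_rot: [179.9, 0.0, 106.7]
ft_force: [-0.1, 0.6, 0.3]
finger_gap: 68.4
grip_force: 0.0
```

>>> {"op": "apply_moves", "data": {"deltas": [[0,0,0,0,0,0.98,0.8],[0,0,0,0,0,0.98,0.8],[0,0,0,0,0,0.98,0.8],[0,0,0,0,0,0.98,0.8],[0,0,0,0,0,0.98,0.8],[-0.88,0.87,0,0,0,0,0.8],[-0.88,0.87,0,0,0,0,0.8],[-0.88,0.87,0,0,0,0,0.8]]}}

```text
time: 79.45
tool_pos: [647.8, -21.7, 148.5]
tcp_rot: [179.9, -0.0, 84.5]
ft_force: [0.2, 0.5, 0.1]
finger_gap: 68.4
grip_force: 0.0
```

>>> {"op": "apply_moves", "data": {"deltas": [[0,0,0,0,0,0,0.8]]}}

```text
time: 79.58
tool_pos: [648.1, -23.2, 148.1]
tcp_rot: [179.9, 0.0, 84.3]
ft_force: [-0.5, 0.5, 0.0]
finger_gap: 68.2
grip_force: 0.0
```

```bash
python3 - <<'E'
from h import *
s,im=snap('wrist','w25.png'); print(s['tool_pos'],s['tcp_rot'],s['ft_force'],s['finger_gap'])
C=cam('wrist',s); fit(im,'red',C,base=8,near=(649,-20)); fit(im,'orange',C,base=78)
t=snap('top','t25.png')[1]; C=cam('top'); fit(t,'green',C,base=5); fit(t,'yellow',C,base=5,near=(470,-300))
E
```

```text
[648.12417509 -23.22528882 148.12365716] [1.79878239e+02 2.85276213e-02 8.42942170e+01] [-0.51920406  0.49956609  0.0355596 ] 68.16055324345591
red [ 285.5  210.    64.    61.  2867. ] [649.2 -24.   28. ]
orange [ 118.   86.   55.   29. 1487.] [577.5  64.5  98. ]
green [143.  233.5  21.   20.  347. ] [562.1 305.9  25. ]
green [301. 336.  17.   7.  69.] [330.9 -37.7  25. ]
yellow [406.5 270.5  28.   26.  579. ] [ 466.6 -272.6   25. ]
```

>>> {"op": "apply_moves", "data": {"deltas": [[0,0.03,0.9,0,0,0,0.8],[0,0,1,0,0,0,0.8],[0,0,1,0,0,0,0.8],[0,0,0.8,0,0,0,0.8],[0,0,0.3,0,0,0,0.8],[0,0,0,0,0,0,0.8]], "grip_force": 45}}

```text
time: 80.42
tool_pos: [647.1, -20.3, 26.7]
tcp_rot: [-180.0, -0.0, 84.5]
ft_force: [0.2, -0.5, 1.2]
finger_gap: 68.1
grip_force: 0.0
```

>>> {"op": "apply_moves", "data": {"deltas": [[0,0,0,0,0,0,0.3],[0,0,0,0,0,0,0.3],[0,0,0,0,0,0,0.3],[0,0,0,0,0,0,0.3],[0,0,-0.5,0,0,0,0.3],[0,0,-0.9,0,0,0,0.3],[0,0,-1,0,0,0,0.3],[0,0,-1,0,0,0,0.3]]}}

```text
time: 81.42
tool_pos: [647.6, -21.1, 130.7]
tcp_rot: [180.0, 0.0, 84.4]
ft_force: [-0.2, -0.5, -0.4]
finger_gap: 45.8
grip_force: 46.4
```

>>> {"op": "apply_moves", "data": {"deltas": [[0,0,-1,0,0,0,0.3],[0.45,-0.3,0,0,0,0,0.3],[0.9,-0.61,0,0,0,0,0.3],[0.9,-0.61,0,0,0,0,0.3],[0.9,-0.61,0,0,0,0,0.3],[0.9,-0.61,0,0,0,0,0.3],[0.9,-0.61,0,0,0,0,0.3],[0.9,-0.61,0,0,0,0,0.3]]}}

```text
time: 82.42
tool_pos: [544.4, 166.5, 157.6]
tcp_rot: [-179.9, 0.0, 84.5]
ft_force: [0.2, -0.8, 0.1]
finger_gap: 45.6
grip_force: 46.4
```

>>> {"op": "apply_moves", "data": {"deltas": [[0.9,-0.61,0,0,0,0,0.3],[0.9,-0.61,0,0,0,0,0.3],[0.9,-0.61,0,0,0,0,0.3],[0.9,-0.61,0,0,0,0,0.3],[0.45,-0.3,0,0,0,0,0.3],[0,0,0,0,0,0,0.3],[0,0,0,0,0,0,0.3]]}}

```text
time: 83.3
tool_pos: [476.5, 293.3, 158.4]
tcp_rot: [180.0, 0.0, 84.4]
ft_force: [0.2, 0.1, -1.2]
finger_gap: 46.0
grip_force: 46.4
```

```bash
python3 - <<'E'
from h import *
s,im=snap('wrist','w26.png'); print(s['tool_pos'],s['tcp_rot'],s['ft_force'],s['finger_gap'])
C=cam('wrist',s); fit(im,'red',C,base=s['tool_pos'][2]-19,near=s['tool_pos'][:2])
t=snap('top','t26.png')[1]; C=cam('top'); fit(t,'green',C,base=5); fit(t,'yellow',C,base=5,near=(470,-300))
fit(t,'red',C,base=8,near=(649,-20))
E
```

```text
[476.50701273 293.32782758 158.38416403] [1.79998050e+02 3.28587850e-02 8.44256326e+01] [ 0.16040194  0.10536018 -1.16576341] 46.03133885390185
red [  284.5   294.5   116.    114.  10428. ] [476.4 291.4 159.4]
green [143.  233.5  21.   20.  349. ] [562.1 305.9  25. ]
yellow [406.5 270.5  28.   26.  574. ] [ 466.6 -272.6   25. ]
```

>>> {"op": "apply_moves", "data": {"deltas": [[0,0,0.9,0,0,0,0.3],[0,0,1,0,0,0,0.3],[0,0,1,0,0,0,0.3],[0,0,0.9,0,0,0,0.3],[0,0,0.5,0,0,0,0.3],[0,0,0.07,0,0,0,0.3],[0,0,0,0,0,0,0.3]]}}

```text
time: 84.28
tool_pos: [477.0, 294.2, 28.4]
tcp_rot: [179.9, -0.0, 84.4]
ft_force: [-0.2, 0.1, -0.3]
finger_gap: 46.2
grip_force: 46.4
```

>>> {"op": "apply_moves", "data": {"deltas": [[0,0,0,0,0,0,0.75],[0,0,0,0,0,0,0.75],[0,0,0,0,0,0,0.75],[0,0,-0.6,0,0,0,0.75],[0,0,-1,0,0,0,0.75],[0,0,-1,0,0,0,0.75],[0,0,-1,0,0,0,0.75],[0,0,-0.4,0,0,-0.98,0.5]]}}

```text
time: 85.28
tool_pos: [477.6, 294.8, 151.6]
tcp_rot: [179.7, -0.1, 89.0]
ft_force: [-0.1, -0.3, 0.0]
finger_gap: 47.0
grip_force: 0.0
```

>>> {"op": "apply_moves", "data": {"deltas": [[0,0,0,0,0,-0.98,0.5],[0,0,0,0,0,-0.98,0.5],[0,0,0,0,0,-0.98,0.5],[0,0,0,0,0,-0.98,0.5],[0,0,0,0,0,-0.98,0.5],[0,0,0,0,0,-0.98,0.5],[0,0,0,0,0,-0.98,0.5],[0,0,0,0,0,-0.98,0.5]]}}

```text
time: 86.28
tool_pos: [476.5, 294.2, 149.1]
tcp_rot: [179.9, 0.0, 125.0]
ft_force: [-0.3, 0.1, 0.6]
finger_gap: 42.5
grip_force: 0.0
```

>>> {"op": "apply_moves", "data": {"deltas": [[0,0,0,0,0,-0.98,0.5],[0,0,0,0,0,-0.98,0.5],[0,0,0,0,0,-0.98,0.5],[0,0,0,0,0,-0.98,0.5],[0,0,0,0,0,-0.98,0.5],[0,0,0,0,0,-0.98,0.5],[0,0,0,0,0,-0.98,0.5],[0,0,0,0,0,-0.98,0.5]]}}

```text
time: 87.28
tool_pos: [476.5, 294.3, 149.1]
tcp_rot: [179.9, 0.1, 161.0]
ft_force: [0.0, 0.2, -0.6]
finger_gap: 42.5
grip_force: 0.0
```

>>> {"op": "apply_moves", "data": {"deltas": [[0,0,0,0,0,-0.98,0.5],[0,0,0,0,0,-0.98,0.5],[0,0,0,0,0,-0.98,0.5],[-0.5,-0.9,0,0,0,0,0.5],[-0.5,-0.9,0,0,0,0,0.5],[-0.5,-0.9,0,0,0,0,0.5],[-0.5,-0.9,0,0,0,0,0.5],[-0.5,-0.9,0,0,0,0,0.5]]}}

```text
time: 88.28
tool_pos: [538.1, 151.4, 149.1]
tcp_rot: [180.0, 0.1, 174.3]
ft_force: [1.5, -0.5, -0.8]
finger_gap: 42.6
grip_force: 0.0
```

>>> {"op": "apply_moves", "data": {"deltas": [[-0.5,-0.9,0,0,0,0,0.5],[-0.5,-0.9,0,0,0,0,0.5],[-0.5,-0.9,0,0,0,0,0.5],[0,0,0,0,0,0,0.5],[0,0,0,0,0,0,0.5]]}}

```text
time: 88.9
tool_pos: [574.1, 67.5, 148.3]
tcp_rot: [180.0, 0.0, 174.3]
ft_force: [0.4, 0.3, 0.6]
finger_gap: 42.4
grip_force: 0.0
```

```bash
python3 - <<'E'
from h import *
s,im=snap('wrist','w27.png'); print(s['tool_pos'],s['tcp_rot'],s['ft_force'],s['finger_gap'])
C=cam('wrist',s); fit(im,'orange',C,base=78)
tomove(s,575.9,65.4,72,174.2)
E
```

```text
[574.13174551  67.51538972 148.31351344] [1.79975348e+02 3.06766991e-02 1.74258561e+02] [0.36787141 0.30825942 0.55701877] 42.40287335837839
orange [ 281.   245.5   25.    44.  1008. ] [574.7  65.   98. ]
tool delta units [-0.06 -0.07  2.54] yawerr units 0.01
```

>>> {"op": "apply_moves", "data": {"deltas": [[-0.06,-0.07,0.6,0,0,0,0.5],[0,0,0.9,0,0,0,0.5],[0,0,0.8,0,0,0,0.5],[0,0,0.25,0,0,0,0.5],[0,0,0,0,0,0,0],[0,0,0,0,0,0,0],[0,0,0,0,0,0,0],[0,0,0,0,0,0,0]], "grip_force": 50}}

```text
time: 89.95
tool_pos: [576.1, 65.1, 71.7]
tcp_rot: [180.0, 0.1, 174.3]
ft_force: [-0.9, 3.6, 0.3]
finger_gap: 13.7
grip_force: 49.8
```

>>> {"op": "apply_moves", "data": {"deltas": [[0,-0.2,0,0,0,0,0],[0,-0.35,0,0,0,0,0],[0,-0.35,0,0,0,0,0],[0,-0.35,0,0,0,0,0],[0,-0.35,0,0,0,0,0],[0,-0.35,0,0,0,0,0],[0,-0.2,0,0,0,0,0],[0,0,0,0,0,0,0]]}}

```text
time: 90.95
tool_pos: [569.4, 0.6, 71.7]
tcp_rot: [180.0, 0.0, 174.3]
ft_force: [-3.5, 1.3, 4.5]
finger_gap: 13.3
grip_force: 50.5
```

>>> {"op": "apply_moves", "data": {"deltas": [[0,-0.1,0,0,0,0,0],[0,-0.1,0,0,0,0,0],[0,0,0,0,0,0,0]]}}

```text
time: 91.32
tool_pos: [568.8, -4.7, 71.7]
tcp_rot: [180.0, 0.0, 174.3]
ft_force: [-3.6, 4.5, 4.4]
finger_gap: 13.7
grip_force: 50.6
```

>>> {"op": "apply_moves", "data": {"deltas": [[0,-0.05,0,0,0,0,0],[0,-0.05,0,0,0,0,0],[0,0,0,0,0,0,0]]}}

```text
time: 91.7
tool_pos: [568.5, -7.5, 71.7]
tcp_rot: [179.9, 0.0, 174.3]
ft_force: [-3.7, 5.7, 4.2]
finger_gap: 13.5
grip_force: 50.6
```

>>> {"op": "apply_moves", "data": {"deltas": [[0,-0.06,0,0,0,0,0],[0,0,0,0,0,0,0]]}}

```text
time: 91.95
tool_pos: [568.5, -8.0, 71.7]
tcp_rot: [179.8, 0.0, 174.3]
ft_force: [-2.7, 12.5, 5.3]
finger_gap: 13.2
grip_force: 50.6
```

>>> {"op": "apply_moves", "data": {"deltas": [[0,-0.05,0,0,0,0,0],[0,0,0,0,0,0,0],[0,0,0,0,0,0,0]]}}

```text
time: 92.32
tool_pos: [568.5, -8.1, 71.7]
tcp_rot: [179.7, 0.0, 174.4]
ft_force: [-0.1, 18.1, 2.8]
finger_gap: 13.6
grip_force: 50.7
```

>>> {"op": "apply_moves", "data": {"deltas": [[0,0,0,0,0,0,0.3],[0,0,0,0,0,0,0.3],[0,0,0,0,0,0,0.3],[0,0,-0.5,0,0,0,0.3],[0,0,-0.9,0,0,0,0.3],[0,0,-1,0,0,0,0.3],[0,0,-1,0,0,0,0.3],[0,0,0,0,0,0,0.3]]}}

```text
time: 93.32
tool_pos: [570.4, -12.0, 177.5]
tcp_rot: [-180.0, 0.4, 174.3]
ft_force: [-0.2, -1.0, -0.5]
finger_gap: 25.4
grip_force: 0.0
```

```bash
python3 - <<'E'
from h import *
s,im=snap('wrist','w28.png'); print(s['tool_pos'],s['tcp_rot']); C=cam('wrist',s); redpins(im,C); fit(im,'orange',C,base=78)
t=snap('top','t28.png')[1]; C=cam('top'); fit(t,'green',C,base=5); fit(t,'yellow',C,base=5,near=(470,-300))
fit(t,'red',C,base=5,near=(476,294)); sc=snap('scene','s28.png')[1]; print('scene')
C=cam('scene'); fit(sc,'red',C,base=5,near=(476,294)); fit(sc,'red',C,base=0,near=(746,-235))
fit(sc,'yellow',C,base=5,near=(470,-290))
# bystander change vs start
a=cv2.imread('pics/scene0.png').astype(int)[:,:,::-1]; d=np.abs(a-sc).max(2)>60
print('punnet diff',d[270:340,160:220].sum(),'spray',d[240:300,385:425].sum(),'roll',d[265:310,5:55].sum())
def comp(f,x):return cv2.imread('pics/'+f)[x[0]:x[1],x[2]:x[3]]
A=cv2.resize(comp('t28.png',(150,340,80,480)),(800,380)); cv2.imwrite('pics/final.png',A)
E
```

```text
[570.4046334  -11.95252577 177.53791076] [-179.98742276    0.40818463  174.26976053]
pin px 264 262 13 9 117 cal [(np.float64(-21.9), np.float64(-42.9)), (np.float64(-13.5), np.float64(-31.9))]
pin px 264 299 14 9 110 cal [(np.float64(13.6), np.float64(-43.4)), (np.float64(22.6), np.float64(-31.1))]
orange [291. 221.  21.  39. 791.] [567.4  -8.2  98. ]
green [143.  233.5  21.   20.  349. ] [562.1 305.9  25. ]
yellow [406.5 270.5  28.   26.  572. ] [ 466.6 -272.6   25. ]
red [149.5 272.5  20.   20.  303. ] [475.9 291.8  25. ]
scene
red [393.  188.5  17.   12.  131. ] [471.1 297.5  25. ]
red [ 188.5  302.    54.    55.  1323. ] [ 735.2 -230.5   20. ]
yellow [173.  207.5  23.   18.  287. ] [ 459.8 -268.3   25. ]
punnet diff 0 spray 0 roll 0
```

View pics/final.png

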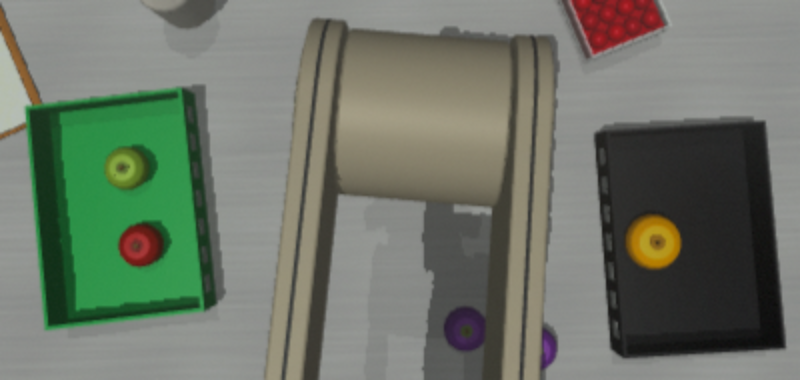

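```bash
python3 -c "
from bench import hand_in
print(hand_in())"
```

```text
the job is handed in; nothing more can be done
None
```

The job is handed in. I measured green at about 48 mm, then yellow at about 60 mm, then red at about 48 mm. Green and red are in the green crate and yellow is in the black crate; the caliper is empty with its jaws pushed to the stop, and the punnet and spray bottle show no change in the camera picture.

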